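Scan the round glaze tile on the clicking banding wheel

ROBOT

A 7-joint arm with a two-finger parallel gripper is mounted at the origin on the work surface. World frame = base frame: x ahead of the robot, y to its left, z up, the work surface at z = 0. Lengths are in m, angles in degrees, forces in N, time in s.
With the tool pointing down it reaches from about 0.4 to 0.925 m from the base axis. Payload 4.1 kg.
Tool frame: the origin (TCP) lies on the centre line of the jaws, within the pads' length; the fingertips stand 22 mm ahead of it and the grasp point (between the pads) lies 3 mm ahead of it; z points along the fingers, y is the line along which they close (so a half turn about z gives the same grasp; the last joint's range is limited). The gripper opens to 85 mm and grips with 20 to 120 N. Pads are 22 mm wide; open, the fingers measure 114 mm over their backs; the gripper's body (76 mm by 85 mm) begins 54 mm behind the grasp point. The pads swing forward as they close: fully open they stand 13 mm farther back than shut.
Start: joints at [-82.449, 22.827, 2.584, 88.041, -1.071, 69.15, -2.905], TCP at [0.149, 0.633, 0.253] pointing down, gripper open.
Joint ranges: [-161.44, 161.44], [-28.35, 127.94], [-78.24, 83.42], [0, 140.83], [-78.03, 258.03], [13.02, 114.36], [-168.23, 168.23]. Speed limits (degrees/s): [147.25, 147.25, 180, 180, 180, 180, 180].

INTERFACE

Orientations are given as [roll, pitch, yaw] about the fixed x, y, z axes, in that order (R = Rz(yaw) Ry(pitch) Rx(roll)).
In Python, from bench import env gives the robot as it stands.
- The arm moves only by the shell command python3 -m creep 'ROWS' [OPENING]. ROWS is JSON, a list of rows, each an object with "delta_pos": the shift along the world's x, y, z in cm, a list of three; "twist": the turn, a rotation vector about the world's x, y, z in degrees, a list of three. In form: [{"delta_pos": [tx, ty, tz], "twist": [rx, ry, rz]}, ...]. A call has 1 to 8 rows; each row is the pose to reach, as a shift and turn from the pose commanded when the call began; what a row does not reach only later rows make up. A row lasts 1/12 s, in which the tool goes at most 41.7 mm and 7.16 degrees, less where a joint would pass 70% of its speed; a pose out of reach is approached as far as the arm can. A call with a gripper value outside its range is refused whole. OPENING is the finger opening in cm, from 0 to 8.54, set as the call begins (- or left out, the last holds). The fingers move at their own pace and stop on an object; the grip force is fixed at half the most. Time passes only in rows, so rows that repeat a pose let the fingers close. It gives the time, the measured TCP pose, the force, the opening and the grip force at its end, in the units of the state.
- env.read_state(): the state, without advancing time (a new reading comes with each control period).
- env.get_image(name): name is "side" or "top"; returns the picture (384x512x3 uint8, red, green, blue); there is no depth.
- env.get_calibration(name): a dict with "camera_matrix" (3x3 intrinsics, pixels), "cam_to_world" (4x4, takes a point from camera to world coordinates). Camera axes: x right, y up, looking along -z (the intrinsics and any distortion apply to the point x, -y, -z); pixel columns grow to the right and rows downward; lengths in m; the calibration is good to about 2 mm. A picture is of the moment at which its call begins. get_calibration takes no time and is no camera call.
- env.finish_job(): hands the job in; it is judged then, once.
Trained networks look in the newest picture that a camera, given by its name, has taken for a name from the list of things; names that differ only in an ending like _2 or _b are one class to them, and where a whole thing is asked for, a point or a joint stands for the part that bears it (a point fixed in the world has none). Each returns a list of dicts, best first, with "score" (0 to 1); they miss things now and then, are a little off and sometimes report something else, mostly with a low value. They report only what shows in the picture. A call takes as long as a camera call. They do not tell look-alikes from the thing itself.
- env.spot_in(camera, thing): "point" ([x, y, z] in m, in the coordinates of the camera as it stood for that picture, good to about 4 mm: the middle of the surface that is visible of it).
- env.trace(camera, thing): "pixels" (384x512 bool, what is visible of it).
The state is a dict: "clock": time; "qpos": joint angles; "joint_vel": joint speeds; "joint_efforts": joint torques, N m; "tool_pos": TCP position; "tool_rot": TCP orientation; "ft_force": force on the tool from outside, world axes, zero at the start; "torque": the same for the moment, N m; "finger_gap": finger opening in m; "grasp_force": force on a finger pad.
Only numpy, scipy, OpenCV 4.12 (cv2) and the standard library are available. Lean on these libraries where they do the work, as an engineer would, in place of code of your own. Each camera call takes 0.05 s, during which the arm holds its last target. There are 200 camera calls.

TASK

Turn the banding wheel until the round glaze tile clicks into place facing the pointer, and take the hand off it. Then pick up the scanner wand and aim its nose squarely at the middle of the round tile, rest it there with light pressure and hold it steady for two seconds. Finally lay the wand back in its cradle as you found it and let go, leaving the wheel on its click and the tubs, jars and shards alone; do not touch the round tile or its holder with the fingers.

Things in the scene. Friction and masses are not known exactly. Their poses are not given: they have to be found in the camera images.
- wheel_base: Fixed dark steel foot of the banding wheel. Origin on the table at the wheel's axis; z up; its x axis points from the wheel's axis to the pointer, a small aluminium fin 8 mm wide on a tongue on the table, 142 to 162 mm from the axis and 32 mm high. On the far side from the pointer stands a 45 mm high detent block, outer face 130 mm from the axis.
- wheel (a joint): Turn of the wheel in rad, counter-clockwise from above; 0 = round tile facing the pointer. Starts at 0.75 to 1.85; stops at -0.6 and 2.5. A sprung ball clicks at 0 and 1.57: within 0.15 rad it draws the wheel home by itself, from 0.18 to 0.36 it pushes it away. Getting past takes 3 to 8 N at a peg; elsewhere the wheel turns at under 1 N and stays where left.
- hub (a point): Centre of the top of the wheel's aluminium disc (132 mm radius, top 70 mm above the table); turns with it, x towards the round tile. On it four grey 64 mm square holder plates look outward and 45 degrees up (upper edges 128 mm above the table): round tile; then, counter-clockwise, a square tile, a narrow bar tile (both stand out 14 to 18 mm), an empty stub.
- peg (a point): Top of one of the wheel's four upright steel push pegs, 14 mm thick, from 70 to 120 mm above the table, 120 mm from the axis. This one is 45 degrees counter-clockwise (from above) from the round tile's direction; the others follow at 90 degree steps, midway between the holders.
- holder: Grey 64 mm square holder plate of the round tile, carried by the wheel. Origin in the middle of its outer face, 60 mm from the wheel's axis, 105 mm above the table; x = outward normal of plate and tile, 45 degrees above level; y level along the plate; z up the slope. The round white tile (56 mm diameter, flat, parallel to the plate) is centred on this x axis.
- face_max (a point): On the holder's x axis, 33 mm out from the plate: the farthest out that the round tile's face can be. The tile stands on an adjustable stem: its face is 21 to 33 mm out, different each time and not measured, so feel for it. The tile gives 1.5 N per mm on a spring over 7 mm, then is hard. A reading needs 1 to 9 N; over 20 N damages it.
- wand: White scanner wand, 220 g. Its flat-sided straight handle is 150 mm long, 26 mm wide (y), 30 mm high (z), from x = -80 to +70 mm; origin in the middle of the handle's section, the place to grip (fingers close along y). x points forward; at x = 70 mm the round head (28 mm diameter) bends 60 degrees downward from x, towards -z, and runs 70 mm to the flat nose (24 mm diameter).
- nose (a point): Middle of the wand's flat nose, at [105, 0, -60.6] mm in the wand's frame. The aiming direction is [0.5, 0, -0.866] in the wand's frame.
- cradle: Fixed wooden cradle: base plate 170 x 90 mm, 12 mm high, and two 12 mm thick saddles at x = -60 and +45 mm, their floors 85 mm above the table, with cheeks flaring outward to 107 mm height (32 mm apart at the bottom). Origin on the table; z up; x is the wand's forward direction when laid in.
- rest (a point): Where the wand's origin lies when it rests in the cradle, 100 mm above the table.
- rest_nose (a point): Where the wand's nose is when it rests in the cradle.
- tub: Bystander: closed white glaze tub, 90 mm wide, 100 mm high; origin under its centre.
- jar: Bystander: glass jar with black lid, 64 mm wide, 85 mm high; origin under its centre.
- shard: Bystander: flat terracotta shard about 120 x 65 mm, 18 mm high; origin on its underside.
Not all that is in view belongs to the job. Of the things like the wand, leave any that is blue; of the rest the smaller one is meant.

How it is judged:
By the outcome, as a careful person would: the job done as asked, in the order asked, and still so for the second after the job is handed in, with the robot touching nothing.
It also fails if it takes over 61 s, if anything falls off the work surface, if the arm or the gripper's body presses on something with over 40 N, if the wrist force passes 120 N, or if a joint passes its speed limit or range.

## Working session

There is one attempt and no reset: what is moved stays moved. The work goes in short steps, Python scripts to look and compute and a shell command to move; the robot and the scene stay as the last step left them, time stands still between calls to the robot, and variables do not carry over. Pictures are saved under pics/ and viewed, at most 10 in all, crops included, and the job is handed in when it is done.

```bash
ls; mkdir -p pics; cat > h.py <<'E'
from bench import env
import numpy as np, cv2
from scipy.spatial.transform import Rotation as R
def cal(n):
    c=env.get_calibration(n); return np.array(c["camera_matrix"]),np.array(c["cam_to_world"])
def w(n,p):
    K,T=cal(n); return (T@np.r_[p,1])[:3]
def proj(n,P):
    K,T=cal(n); q=np.linalg.inv(T)@np.r_[P,1]; v=K@np.array([q[0],-q[1],-q[2]]); return v[:2]/v[2]
def ray(n,u,v):
    K,T=cal(n); d=np.linalg.inv(K)@np.array([u,v,1]); d=T[:3,:3]@np.array([d[0],-d[1],-d[2]]); return T[:3,3],d/np.linalg.norm(d)
def onz(n,u,v,z):
    o,d=ray(n,u,v); return o+d*(z-o[2])/d[2]
def tri(a,ua,b,ub):
    o1,d1=ray(a,*ua);o2,d2=ray(b,*ub)
    s=np.linalg.lstsq(np.c_[d1,-d2],o2-o1,rcond=None)[0]
    p,q=o1+s[0]*d1,o2+s[1]*d2
    return (p+q)/2,np.linalg.norm(p-q)
E
python3 - <<'E'
from h import *
np.set_printoptions(precision=3,suppress=True)
ims=[]
for n in("side","top"):
    im=env.get_image(n); cv2.imwrite(f"pics/{n}0.png",im[:,:,::-1]); 
    K,T=cal(n);print(n,K.tolist(),T[:3,3],-T[:3,2]); 
    for t in("wheel_base","wheel","hub","peg","holder","wand","cradle","tub","jar","shard","nose","rest"):
        try: print(t,[(round(r["score"],2),w(n,r["point"]).round(3).tolist(),proj(n,w(n,r["point"])).round().tolist()) for r in env.spot_in(n,t)[:5]])
        except Exception as e: print(t,e)
E
```

```text
pics
side [[462.0589480525287, 0.0, 253.86711355667518], [0.0, 462.0589480525287, 186.9677851250747], [0.0, 0.0, 1.0]] [ 0.431 -1.138  1.271] [ 0.045  0.719 -0.694]
wheel_base [(0.7, [0.568, -0.162, 0.071], [275.0, 242.0])]
wheel [(0.66, [0.569, -0.158, 0.07], [275.0, 242.0])]
hub [(0.86, [0.565, -0.157, 0.07], [274.0, 242.0])]
peg [(0.65, [0.566, -0.156, 0.072], [274.0, 241.0])]
holder [(0.65, [0.523, -0.089, 0.123], [261.0, 216.0])]
wand [(0.84, [0.262, 0.272, 0.032], [191.0, 166.0]), (0.8, [0.52, 0.184, 0.118], [256.0, 164.0])]
cradle [(0.83, [0.5, 0.207, 0.012], [250.0, 180.0]), (0.49, [0.754, 0.051, 0.075], [321.0, 196.0])]
tub [(0.58, [0.754, 0.051, 0.077], [321.0, 195.0])]
jar [(0.69, [0.676, 0.331, 0.068], [292.0, 149.0])]
shard [(0.85, [0.717, -0.382, 0.022], [328.0, 307.0]), (0.26, [0.568, -0.156, 0.07], [275.0, 241.0])]
nose [(0.88, [0.524, 0.181, 0.112], [257.0, 165.0]), (0.67, [0.263, 0.269, 0.03], [191.0, 167.0]), (0.61, [0.527, -0.088, 0.124], [262.0, 216.0])]
rest [(0.82, [0.5, 0.203, 0.014], [250.0, 180.0])]
top [[353.9926350112325, 0.0, 257.04845322841436], [0.0, 35
[... 326 characters left out ...]
r [(0.63, [0.528, -0.08, 0.122], [306.0, 196.0])]
wand [(0.94, [0.27, 0.274, 0.032], [197.0, 272.0]), (0.89, [0.522, 0.221, 0.117], [211.0, 196.0]), (0.63, [0.395, 0.492, 0.024], [136.0, 234.0]), (0.2, [0.567, -0.127, 0.072], [318.0, 186.0])]
cradle [(0.69, [0.503, 0.24, 0.013], [210.0, 204.0])]
tub [(0.74, [0.749, 0.079, 0.099], [257.0, 129.0])]
jar [(0.68, [0.674, 0.347, 0.084], [177.0, 151.0])]
shard [(0.6, [0.712, -0.378, 0.016], [388.0, 148.0])]
nose [(0.86, [0.272, 0.278, 0.034], [195.0, 272.0]), (0.81, [0.514, 0.221, 0.116], [211.0, 199.0]), (0.69, [0.396, 0.498, 0.026], [134.0, 234.0])]
rest [(0.94, [0.503, 0.242, 0.012], [209.0, 204.0]), (0.7, [0.521, 0.222, 0.113], [211.0, 197.0])]
```

```bash
python3 - <<'E'
import cv2
a=cv2.imread('pics/side0.png');b=cv2.imread('pics/top0.png')
cv2.imwrite('pics/side1.png',cv2.resize(a[100:340,120:420],None,fx=2.5,fy=2.5,interpolation=cv2.INTER_CUBIC))
cv2.imwrite('pics/top1.png',cv2.resize(b[90:310,110:410],None,fx=2.6,fy=2.6,interpolation=cv2.INTER_CUBIC))
E
```

```text
(no output)
```

View pics/side1.png

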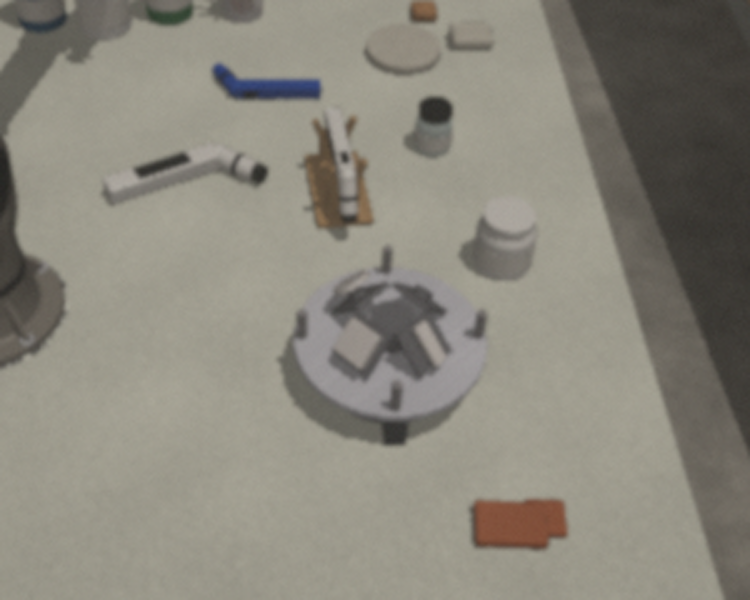

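View pics/top1.png

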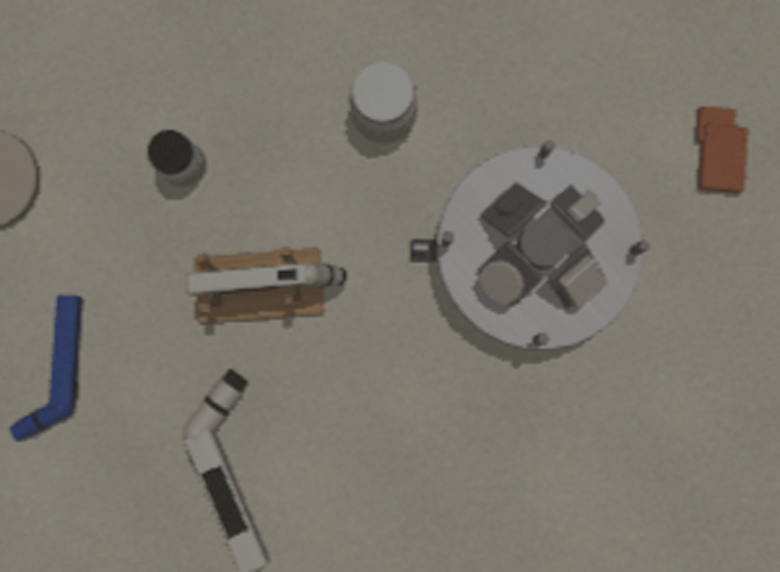

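The wand in the cradle is the smaller white one; the blue one and the larger white one on the table are decoys. In the top crop, the pointer fin is left of the wheel (full px ≈273,186). The round tile is at lower left (≈302,199), so the wheel is about 45° ccw of the click. Next I'll measure more finely.

```bash
python3 - <<'E'
from h import *
np.set_printoptions(precision=4,suppress=True)
env.get_image("side");top=env.get_image("top");side=env.get_image("side")
for n in("top","side"):
    for t in("wheel","hub","wand","cradle","holder","peg","wheel_base"):
        for r in env.trace(n,t)[:3]:
            m=r["pixels"].astype(np.uint8); c=max(cv2.findContours(m,0,1)[0],key=cv2.contourArea)
            if len(c)<6: continue
            rc=cv2.minAreaRect(c); print(n,t,round(r["score"],2),m.sum(),"rect",np.round(rc[0],1),np.round(rc[1],1),round(rc[2],1), "ell",np.round(cv2.fitEllipse(cv2.convexHull(c))[0],1) if m.sum()>1500 else "")
            np.save(f"m_{n}_{t}.npy",m) if r is not None and t in("hub",) else 0
a=cv2.resize(top[140:232,262:362],None,fx=6.4,fy=6.4,interpolation=cv2.INTER_CUBIC)
b=cv2.resize(side[195:285,230:325],None,fx=6.4,fy=6.4,interpolation=cv2.INTER_CUBIC)
cv2.imwrite("pics/wt.png",a[:,:,::-1]);cv2.imwrite("pics/ws.png",b[:,:,::-1])
E
```

```text
top wheel 0.92 4877 rect [317.6 185.2] [78.6 77.3] 23.6 ell [317.9 185. ]
top hub 0.83 4935 rect [317.2 185.1] [79.2 77.8] 26.6 ell [317.5 184.9]
top wand 0.77 535 rect [133.1 232.8] [18.1 56.4] 19.5 ell 
top wand 0.73 477 rect [212.9 196.5] [ 8.9 60.3] 85.7 ell 
top wand 0.68 973 rect [196.1 272.2] [77.3 25.1] 82.5 ell 
top cradle 0.96 813 rect [210.1 206.7] [11.4 48.6] 85.6 ell 
top holder 0.71 411 rect [304.9 195.8] [20.7 21.4] 48.8 ell 
top peg 0.84 4845 rect [317.5 185. ] [78.5 77.1] 45.0 ell [317.6 184.8]
top wheel_base 0.97 4981 rect [316.9 185.3] [79.2 77.7] 47.7 ell [314.9 185. ]
top wheel_base 0.55 4912 rect [317.8 184.8] [78.5 77.8] 45.0 ell [317.9 184.5]
top wheel_base 0.24 616 rect [258.  129.5] [29. 24.] 90.0 ell 
side wheel 0.63 3818 rect [275.3 236.7] [73.8 65.6] 36.9 ell [275.4 234.9]
side hub 0.86 3693 rect [276.  236.7] [72.1 65.2] 39.3 ell [275.3 234.5]
side wand 0.91 341 rect [256.9 165.4] [45.7  8.9] 81.1 ell 
side wand 0.9 341 rect [225.6 133.9] [43.2 11.9] 9.2 ell 
side wand 0.81 730 rect [193.  167.1] [18.1 65.5] 82.0 ell 
side cradle 0.93 529 rect [247.9 168.8] [43.9 11.6] 78.7 ell 
side holder 0.51 218 rect [261.5 215.4] [13.6 22.8] 53.1 ell 
side peg 0.55 3890 rect [275.4 236.3] [74.6 66.8] 36.9 ell [275.6 234.8]
side wheel_base 0.64 3879 rect [276.3 235.8] [70.7 68.6] 45.0 ell [275.2 238. ]
side wheel_base 0.47 690 rect [321.4 194.1] [23.8 32.9] 9.5 ell
```

View pics/wt.png

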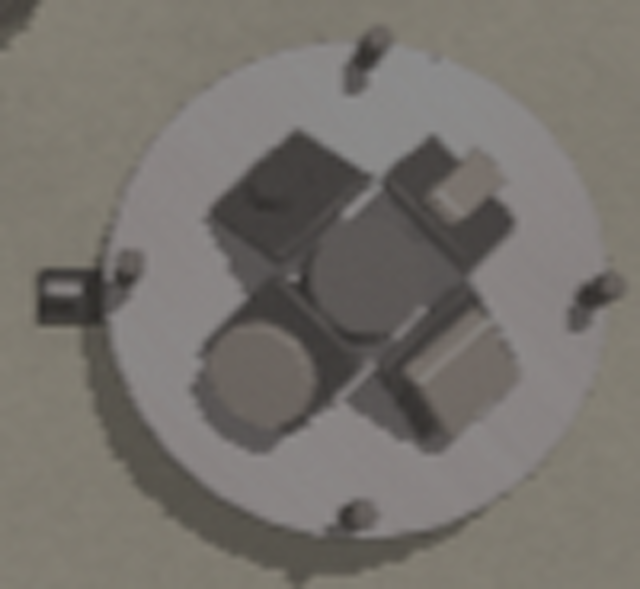

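View pics/ws.png

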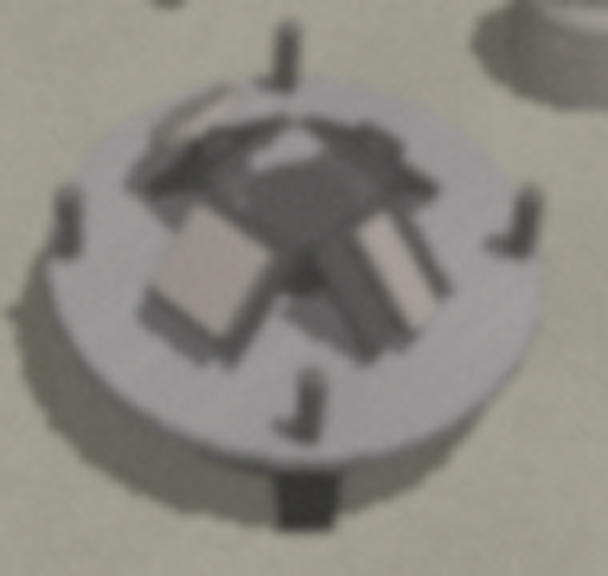

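Top crop: peg tops at about (378,40), (612,285), (362,515) and (133,262), with the pointer fin stripe at (68,288) on the left. Side crop: peg tops at (290,28), (67,195), (313,378) and (532,195), with the detent block at (307,500).

```bash
python3 - <<'E'
from h import *
np.set_printoptions(precision=4,suppress=True)
f=lambda u,o:(o[0]+(u[0]+.5)/6.4-.5,o[1]+(u[1]+.5)/6.4-.5)
T=[(133,262),(378,40),(612,285),(362,515)];S=[(290,28),(532,195),(313,378),(67,195)]
P=[]
for a,b in zip(T,S):
    p,e=tri("top",f(a,(262,140)),"side",f(b,(230,195)));P.append(p);print("peg",p,e, onz("top",*f(a,(262,140)),.12), onz("side",*f(b,(230,195)),.12))
P=np.array(P)
for nm,Q in (("tri",P),("top",np.array([onz("top",*f(a,(262,140)),.12) for a in T])),("side",np.array([onz("side",*f(b,(230,195)),.12) for b in S]))):
    c=Q.mean(0);d=Q-c; print(nm,c,np.linalg.norm(d[:,:2],axis=1),np.degrees(np.arctan2(d[:,1],d[:,0])))
print("disc top",onz("top",317.6,185,.07),"side",onz("side",275.4,234.8,.07))
pt=onz("top",*f((68,288),(262,140)),.032);print("fin",pt)
c=P.mean(0)
for cc in(c,onz("top",317.6,185,.07)): d=pt-cc; print("fin r,ang",np.hypot(*d[:2]),np.degrees(np.arctan2(d[1],d[0])))
db=onz("side",*f((307,527),(230,195)),0); d=db-c;print("detent",db,np.hypot(*d[:2]),np.degrees(np.arctan2(d[1],d[0])))
rt=f((258,372),(262,140));p=onz("top",*rt,.105+.027*.707);d=p-c;print("round",p,np.hypot(*d[:2]),np.degrees(np.arctan2(d[1],d[0])))
# wand & cradle masks
for n in("top","side"):
    env.get_image(n)
    for t in("wand","cradle"):
        for r in env.trace(n,t):
            m=r["pixels"];v,u=np.nonzero(m)
            c0=(211,197) if n=="top" else (256,165)
            if abs(u.mean()-c0[0])+abs(v.mean()-c0[1])>30: continue
            m=m.astype(np.uint8); vx,vy,x0,y0=cv2.fitLine(np.c_[u,v].astype(np.float32),cv2.DIST_HUBER,0,.01,.01).ravel()
            s=(u-x0)*vx+(v-y0)*vy; a=(x0+vx*s.min(),y0+vy*s.min());b=(x0+vx*s.max(),y0+vy*s.max())
            z=.115 if t=="wand" else .012
            A,B=onz(n,*a,z),onz(n,*b,z);d=B-A
            print(n,t,r["score"],np.round(a,1),np.round(b,1),A,B,np.linalg.norm(d),np.degrees(np.arctan2(d[1],d[0])))
im=[]
for n,(u,v) in(("top",(212,200)),("side",(253,170))):
    i=env.get_image(n)[v-30:v+30,u-40:u+40];im.append(cv2.resize(i,None,fx=7,fy=7,interpolation=cv2.INTER_CUBIC)[:,:,::-1])
cv2.imwrite("pics/cr.png",cv2.resize(np.hstack(im),None,fx=5/7,fy=5/7))
E
```

```text
peg [ 0.5765 -0.0053  0.1184] 0.0004799792115616052 [ 0.5761 -0.0052  0.12  ] [ 0.5766 -0.0068  0.12  ]
peg [ 0.693  -0.1275  0.1155] 0.001825548129968228 [ 0.691  -0.1267  0.12  ] [ 0.693  -0.1312  0.12  ]
peg [ 0.5697 -0.2438  0.1163] 0.0004885549252287172 [ 0.5689 -0.2429  0.12  ] [ 0.5695 -0.2467  0.12  ]
peg [ 0.4524 -0.1203  0.1149] 0.0005268919253766222 [ 0.4525 -0.1195  0.12  ] [ 0.452  -0.1248  0.12  ]
tri [ 0.5729 -0.1242  0.1163] [0.119  0.1202 0.1197 0.1206] [ 88.2481  -1.5443 -91.5451 178.1425]
top [ 0.5721 -0.1236  0.12  ] [0.1184 0.1189 0.1193 0.1197] [ 88.0857  -1.5164 -91.5313 178.0624]
side [ 0.5728 -0.1274  0.12  ] [0.1207 0.1203 0.1194 0.1208] [ 88.1799  -1.8199 -91.5733 178.7928]
disc top [ 0.5702 -0.125   0.07  ] side [ 0.5716 -0.1278  0.07  ]
fin [0.5737 0.0251 0.032 ]
fin r,ang 0.14928202414129682 89.71229176551176
fin r,ang 0.15006500899365516 88.67913817672874
detent [ 0.5729 -0.2499  0.    ] 0.12566425548912907 -89.99230603419353
round [ 0.5218 -0.0674  0.1241] 0.07639463878535965 131.98206090489828
top wand 0.8 [181.9 198.8] [243.  194.7] [0.5116 0.3155 0.115 ] [0.5288 0.1196 0.115 ] 0.1966206371793033 -84.98173685190696
top cradle 0.95 [185.4 206.4] [235.6 200.7] [0.4937 0.3264 0.012 ] [0.5171 0.1514 0.012 ] 0.1765075439471393 -82.38130614754942
side wand 0.63 [252.7 142.6] [260. 188.] [0.5123 0.3168 0.115 ] [0.5279 0.0547 0.115 ] 0.26255783568642244 -86.59187402402719
side cradle 0.75 [247.5 149. ] [254.2 190.7] [0.4957 0.4026 0.012 ] [0.5132 0.1462 0.012 ] 0.25702953423426955 -86.09334489288509
```

View pics/cr.png

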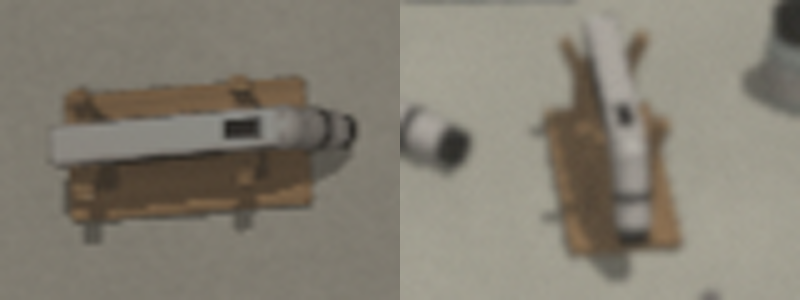

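```bash
cat >> h.py <<'E'
C=np.array([.572,-.126]); PD=89.4
def st():
    s=env.read_state(); 
    print("t",round(s["clock"],2),"pos",np.round(s["tool_pos"],4),"rot",np.round(s["tool_rot"],2),"F",np.round(s["ft_force"],2),"gap",round(s["finger_gap"],4),"grip",np.round(s["grasp_force"],1),"q",np.round(s["qpos"],0)); return s
def fist(phi,off,r=.121):
    a=np.radians(phi);return C+r*np.array([np.cos(a),np.sin(a)])+off*np.array([-np.sin(a),np.cos(a)])
E
python3 - <<'E'
from h import *
s=st(); m=R.from_euler("xyz",s["tool_rot"],degrees=True).as_matrix(); print(m.round(3))
for phi,off in((178.3,.045),(178.3,.024),(168,.0215),(156,.0215),(145,.0215),(134.4,.0215),(131,.0215)): print(phi,fist(phi,off).round(4))
E
```

```text
t 2.55 pos [0.1487 0.6328 0.2534] rot [179.99  -0.   166.78] F [ 0.11 -0.62  0.45] gap 0.0852 grip 0.0 q [-82.  23.   3.  88.  -1.  69.  -3.]
[[-0.973  0.229  0.   ]
 [ 0.229  0.973  0.   ]
 [ 0.     0.    -1.   ]]
178.3 [ 0.4497 -0.1674]
178.3 [ 0.4503 -0.1464]
168 [ 0.4492 -0.1219]
156 [ 0.4527 -0.0964]
145 [ 0.4606 -0.0742]
134.4 [ 0.472  -0.0546]
131 [ 0.4764 -0.0488]
```

```bash
python3 -m creep '[{"delta_pos":[25,-38,0],"twist":[0,0,0]},{"delta_pos":[25,-38,0],"twist":[0,0,0]},{"delta_pos":[25,-38,0],"twist":[0,0,0]},{"delta_pos":[25,-38,0],"twist":[0,0,0]},{"delta_pos":[25,-38,0],"twist":[0,0,0]},{"delta_pos":[25,-38,0],"twist":[0,0,0]},{"delta_pos":[25,-38,0],"twist":[0,0,0]},{"delta_pos":[25,-38,0],"twist":[0,0,0]}]' 0
```

```text
clock: 3.22
tool_pos: [0.3327, 0.3525, 0.2537]
tool_rot: [179.9, 0.0, 166.8]
ft_force: [0.2, 0.4, -0.7]
finger_gap: -0.0001
grasp_force: 0.0
```

```bash
python3 -m creep '[{"delta_pos":[2,-3.5,0],"twist":[0,0,2]},{"delta_pos":[4,-7,0],"twist":[0,0,4]},{"delta_pos":[6,-10.5,0],"twist":[0,0,6]},{"delta_pos":[8,-14,0],"twist":[0,0,8]},{"delta_pos":[10,-17.5,0],"twist":[0,0,10]},{"delta_pos":[11,-21.5,0],"twist":[0,0,11]},{"delta_pos":[11.5,-25.5,0],"twist":[0,0,11]},{"delta_pos":[11.7,-29.5,0],"twist":[0,0,11]}]' 0 && python3 -m creep '[{"delta_pos":[0,-4,0],"twist":[0,0,0]},{"delta_pos":[0,-8,0],"twist":[0,0,0]},{"delta_pos":[0,-12,0],"twist":[0,0,0]},{"delta_pos":[0,-16,0],"twist":[0,0,0]},{"delta_pos":[0,-20,-2],"twist":[0,0,0]},{"delta_pos":[0,-22.9,-4],"twist":[0,0,0]},{"delta_pos":[0,-22.9,-6],"twist":[0,0,0]},{"delta_pos":[0,-22.9,-6],"twist":[0,0,0]}]' 0
```

```text
clock: 3.88
tool_pos: [0.4496, 0.0572, 0.2537]
tool_rot: [180.0, 0.1, 177.8]
ft_force: [0.5, -0.1, -0.1]
finger_gap: 0.0001
grasp_force: 0.0
clock: 4.55
tool_pos: [0.4459, -0.1709, 0.1905]
tool_rot: [180.0, -0.4, 177.5]
ft_force: [-1.1, 0.8, -0.4]
finger_gap: 0.0003
grasp_force: 0.0
```

```bash
python3 -m creep '[{"delta_pos":[0,0,-4],"twist":[0,0,0]},{"delta_pos":[0,0,-8.3],"twist":[0,0,0]},{"delta_pos":[0,0.5,-8.3],"twist":[0,0,0]},{"delta_pos":[0,1.2,-8.3],"twist":[0,0,0]},{"delta_pos":[0,1.8,-8.3],"twist":[0,0,0]},{"delta_pos":[0,2.3,-8.3],"twist":[0,0,0]},{"delta_pos":[0,2.8,-8.3],"twist":[0,0,0]},{"delta_pos":[0,2.8,-8.3],"twist":[0,0,0]}]' 0 && python3 - <<'E'
from h import *
s=st()
im=env.get_image("top")[130:240,255:370]
cv2.imwrite("pics/p1.png",cv2.resize(im,None,fx=5,fy=5,interpolation=cv2.INTER_CUBIC)[:,:,::-1])
E
```

```text
clock: 5.22
tool_pos: [0.4503, -0.1402, 0.112]
tool_rot: [179.9, 0.2, 177.9]
ft_force: [-0.5, -0.4, 0.3]
finger_gap: -0.0002
grasp_force: 0.0
t 5.22 pos [ 0.4503 -0.1402  0.112 ] rot [179.92   0.21 177.92] F [-0.47 -0.37  0.25] gap -0.0002 grip 0.0 q [-21.  18.  39. 121. -16.  46. 115.]
```

View pics/p1.png

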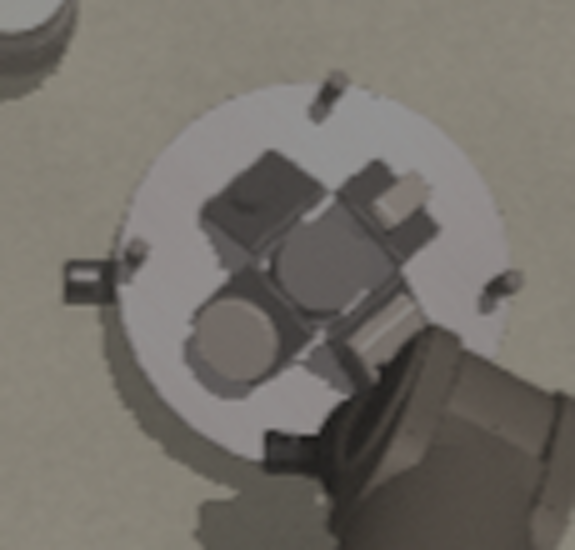

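```bash
python3 - <<'E'
from h import *
p=np.array([.4503,-.1402])
for phi in(174,170,166,162,158,155,152,149,147,145,143,141,139,137,136,135,134.4,133,132): print(phi,((fist(phi,.0215)-p)*100).round(2), "twist",round(phi-178,1))
E
python3 -m creep '[{"delta_pos":[-0.1,0.5,0],"twist":[0,0,-4]},{"delta_pos":[-0.1,1.4,0],"twist":[0,0,-8]},{"delta_pos":[-0.1,2.3,0],"twist":[0,0,-12]},{"delta_pos":[0,3.1,0],"twist":[0,0,-16]},{"delta_pos":[0.2,3.9,0],"twist":[0,0,-20]},{"delta_pos":[0.2,3.9,0],"twist":[0,0,-20]}]' 0
```

```text
174 [-0.09  0.55] twist -4
170 [-0.12  1.4 ] twist -8
166 [-0.09  2.26] twist -12
162 [-0.    3.11] twist -16
158 [0.15 3.96] twist -20
155 [0.3  4.59] twist -23
152 [0.48 5.2 ] twist -26
149 [0.69 5.81] twist -29
147 [0.85 6.21] twist -31
145 [1.03 6.6 ] twist -33
143 [1.21 6.98] twist -35
141 [1.41 7.36] twist -37
139 [1.63 7.74] twist -39
137 [1.85 8.1 ] twist -41
136 [1.97 8.28] twist -42
135 [2.09 8.46] twist -43
134.4 [2.17 8.56] twist -43.6
133 [2.35 8.8 ] twist -45
132 [2.48 8.97] twist -46
clock: 5.77
tool_pos: [0.4515, -0.1013, 0.1108]
tool_rot: [179.9, 0.0, 157.8]
ft_force: [-0.5, 0.5, -0.4]
finger_gap: -0.0
grasp_force: 0.0
```

```bash
python3 -m creep '[{"delta_pos":[0.1,0.7,0],"twist":[0,0,-3]},{"delta_pos":[0.3,1.3,0],"twist":[0,0,-6]},{"delta_pos":[0.5,1.9,0],"twist":[0,0,-9]},{"delta_pos":[0.65,2.3,0],"twist":[0,0,-11]},{"delta_pos":[0.85,2.7,0],"twist":[0,0,-13]}]' 0 && python3 -m creep '[{"delta_pos":[0.15,0.4,0],"twist":[0,0,-2]},{"delta_pos":[0.35,0.75,0],"twist":[0,0,-4]},{"delta_pos":[0.55,1.1,0],"twist":[0,0,-6]}]' 0 && python3 - <<'E'
from h import *
s=st()
im=env.get_image("top")[130:240,255:370]
cv2.imwrite("pics/p2.png",cv2.resize(im,None,fx=5,fy=5,interpolation=cv2.INTER_CUBIC)[:,:,::-1])
E
```

```text
clock: 6.18
tool_pos: [0.4588, -0.0765, 0.1107]
tool_rot: [-180.0, -0.0, 144.7]
ft_force: [-1.9, -0.1, 0.9]
finger_gap: 0.0003
grasp_force: 0.7
clock: 6.43
tool_pos: [0.465, -0.0652, 0.1108]
tool_rot: [180.0, 0.0, 138.8]
ft_force: [-0.3, 0.9, -0.5]
finger_gap: 0.0001
grasp_force: 0.0
t 6.43 pos [ 0.465  -0.0652  0.1108] rot [1.7996e+02 3.0000e-02 1.3876e+02] F [-0.33  0.87 -0.53] gap 0.0001 grip 0.0 q [-37.  20.  47. 121. -20.  46.  71.]
```

View pics/p2.png

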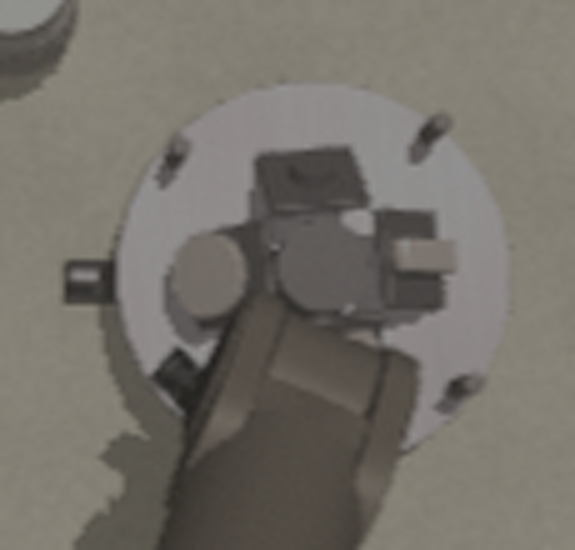

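```bash
python3 -m creep '[{"delta_pos":[-0.7,-0.8,0],"twist":[0,0,0]},{"delta_pos":[-1.8,-1.8,0],"twist":[0,0,0]},{"delta_pos":[-2.5,-2,2],"twist":[0,0,0]},{"delta_pos":[-3,-1,6],"twist":[0,0,0]},{"delta_pos":[-3,1,9],"twist":[0,0,-5]},{"delta_pos":[-2,4.5,11],"twist":[0,0,-11]},{"delta_pos":[-1,8.2,11],"twist":[0,0,-17]},{"delta_pos":[0,12,11],"twist":[0,0,-23]}]' 0 && python3 -m creep '[{"delta_pos":[1,3.8,0],"twist":[0,0,-6]},{"delta_pos":[2,7.4,0],"twist":[0,0,-12]},{"delta_pos":[3.2,11,0],"twist":[0,0,-17]},{"delta_pos":[4.3,14.5,0],"twist":[0,0,-21]},{"delta_pos":[5.3,17.9,0],"twist":[0,0,-21]},{"delta_pos":[5.3,17.9,0],"twist":[0,0,-21]}]' 8 && python3 - <<'E'
from h import *
s=st()
a=env.get_image("top")[140:232,262:362];b=env.get_image("side")[190:282,230:330]
im=np.hstack([cv2.resize(i,(400,368),interpolation=cv2.INTER_CUBIC) for i in(a,b)])
cv2.imwrite("pics/p3.png",im[:,:,::-1])
E
```

```text
clock: 7.15
tool_pos: [0.4636, 0.0475, 0.2221]
tool_rot: [179.7, -0.1, 115.3]
ft_force: [0.7, 0.5, -0.2]
finger_gap: -0.0003
grasp_force: 0.0
clock: 7.65
tool_pos: [0.5168, 0.2348, 0.2196]
tool_rot: [179.9, -0.1, 95.3]
ft_force: [-0.3, 0.4, -0.1]
finger_gap: 0.0724
grasp_force: 0.0
t 7.65 pos [0.5168 0.2348 0.2196] rot [ 1.7991e+02 -1.0000e-01  9.5330e+01] F [-0.35  0.37 -0.07] gap 0.0724 grip 0.0 q [-67.  22.  49. 103. -19.  63.  -6.]
```

View pics/p3.png

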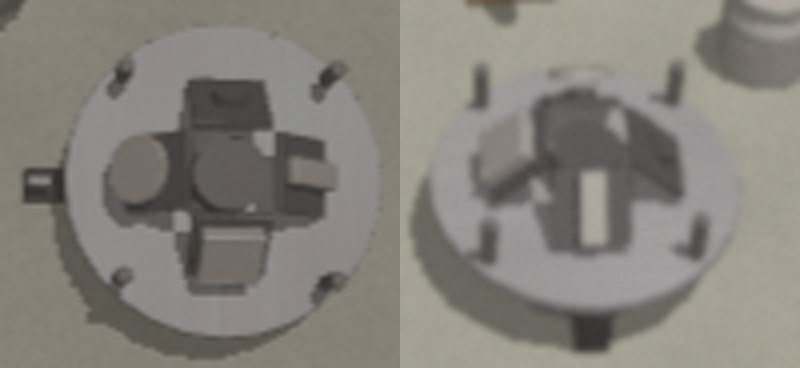

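Round tile at crop (138,168) on the left, facing the pointer (42,185). Peg tops are at (124,66), (336,70), (335,283) and (123,275).

```bash
cat > pg.py <<'E'
from h import *
np.set_printoptions(precision=4,suppress=True)
f=lambda u,o:(o[0]+(u[0]+.5)/4-.5,o[1]+(u[1]+.5)/4-.5)
T=[(124,66),(336,70),(335,283),(123,275)];S=[(82,68),(277,65),(300,220),(88,224)]
# order T: +y+x, -y+x, -y-x, +y-x ; S: (left,far)=-x+y,(right,far)=+x+y,(right,near)=+x-y,(left,near)=-x-y
S=[S[1],S[2],S[3],S[0]]
P=np.array([tri("top",f(a,(262,140)),"side",f(b,(230,190)))[0] for a,b in zip(T,S)])
for Q in(P,np.array([onz("top",*f(a,(262,140)),.118) for a in T]),np.array([onz("side",*f(b,(230,190)),.118) for b in S])):
    c=Q.mean(0);d=Q-c;print(c,np.hypot(d[:,0],d[:,1]),np.degrees(np.arctan2(d[:,1],d[:,0])))
E
python3 pg.py; python3 - <<'E'
from h import *
# wand check with open arm above: use spot for handle, cheeks heights not needed
f=lambda u,o:(o[0]+(u[0]+.5)/5-.5,o[1]+(u[1]+.5)/5-.5)
t=(172,170);s=(213,140)
print("rear top end",tri("top",f((51,146),t),"side",f((597,-0+17),(213-80,140))))
print("window",tri("top",f((242,128),t),"side",f((624,115),(133,140))))
E
```

```text
[ 0.5722 -0.1227  0.1145] [0.1205 0.1203 0.1203 0.1189] [  44.9808  -45.227  -135.6732  134.8676]
[ 0.5712 -0.122   0.118 ] [0.1201 0.12   0.1201 0.1182] [  44.9182  -45.1243 -135.9592  134.8584]
[ 0.5723 -0.1256  0.118 ] [0.1204 0.1201 0.1206 0.1199] [  45.0484  -45.6365 -135.0581  134.2632]
rear top end (array([0.51072911, 0.3161943 , 0.11344219]), np.float64(0.002150645094749888))
window (array([0.52539311, 0.19337047, 0.11571921]), np.float64(0.00034297606395147193))
```

```bash
python3 -m creep '[{"delta_pos":[0.12,0,-3.5],"twist":[0,0,0]},{"delta_pos":[0.12,0,-7],"twist":[0,0,0]},{"delta_pos":[0.12,0,-10],"twist":[0,0,0]},{"delta_pos":[0.12,0,-11.7],"twist":[0,0,0]},{"delta_pos":[0.12,0,-11.7],"twist":[0,0,0]},{"delta_pos":[0.12,0,-11.7],"twist":[0,0,0]}]' 6 && python3 -m creep '[{"delta_pos":[0,0,0],"twist":[0,0,0]},{"delta_pos":[0,0,0],"twist":[0,0,0]}]' 3.6
```

```text
clock: 8.25
tool_pos: [0.5171, 0.2252, 0.1034]
tool_rot: [-179.9, 0.1, 94.6]
ft_force: [0.0, 0.1, 1.0]
finger_gap: 0.0597
grasp_force: 0.0
clock: 8.42
tool_pos: [0.5188, 0.2276, 0.1052]
tool_rot: [179.8, -0.1, 94.7]
ft_force: [1.1, -0.3, 0.1]
finger_gap: 0.037
grasp_force: 0.0
```

```bash
python3 -m creep '[{"delta_pos":[0,0.75,-0.1],"twist":[0,0,0]},{"delta_pos":[0,0.75,-0.1],"twist":[0,0,0]},{"delta_pos":[0,0.75,-0.1],"twist":[0,0,0]}]' && python3 -m creep '[{"delta_pos":[0,0,0],"twist":[0,0,0]},{"delta_pos":[0,0,0],"twist":[0,0,0]}]' && python3 -m creep '[{"delta_pos":[0,0,0],"twist":[0,0,0]}]'
```

```text
clock: 8.67
tool_pos: [0.5176, 0.2368, 0.1028]
tool_rot: [179.9, -0.0, 94.9]
ft_force: [-0.3, 0.0, -0.3]
finger_gap: 0.0365
grasp_force: 0.0
clock: 8.83
tool_pos: [0.5176, 0.2358, 0.1024]
tool_rot: [180.0, -0.0, 94.8]
ft_force: [-0.4, 0.4, -0.2]
finger_gap: 0.0358
grasp_force: 0.2
clock: 8.92
tool_pos: [0.5176, 0.2357, 0.1023]
tool_rot: [180.0, -0.0, 94.8]
ft_force: [-0.2, 0.5, 0.3]
finger_gap: 0.036
grasp_force: 0.2
```

```bash
python3 -m creep '[{"delta_pos":[0,0,0],"twist":[0,0,0]},{"delta_pos":[0,0,0],"twist":[0,0,0]},{"delta_pos":[0,0,0],"twist":[0,0,0]},{"delta_pos":[0,0,0],"twist":[0,0,0]},{"delta_pos":[0,0,0],"twist":[0,0,0]},{"delta_pos":[0,0,0],"twist":[0,0,0]}]' 0 && python3 -c "
from h import *
s=st();print(s['torque'])"
```

```text
clock: 9.42
tool_pos: [0.519, 0.2357, 0.1031]
tool_rot: [179.8, -0.0, 94.8]
ft_force: [3.9, -0.5, 5.1]
finger_gap: 0.0252
grasp_force: 60.5
t 9.42 pos [0.519  0.2357 0.1031] rot [ 1.7981e+02 -3.0000e-02  9.4770e+01] F [ 3.95 -0.46  5.05] gap 0.0252 grip 60.5 q [-62.  31.  43. 109. -27.  51.  -0.]
[ 0.0420202  -0.82740238  0.12039284]
```

```bash
python3 -m creep '[{"delta_pos":[0,0,1.5],"twist":[0,0,0]},{"delta_pos":[0,0,4],"twist":[0,0,0]},{"delta_pos":[0,0,7],"twist":[0,0,0]},{"delta_pos":[0,0,10],"twist":[0,0,0]},{"delta_pos":[0,0,10],"twist":[0,0,0]},{"delta_pos":[0,0,10],"twist":[0,0,0]}]' && cat >> h.py <<'E'
C=np.array([.572,-.1240]); PD=89.7
def scan(d,grip=(0,0,.003)):
    "TCP pose with nose on tile axis, d out of plate"
    p=np.array([np.cos(np.radians(PD)),np.sin(np.radians(PD)),0]);z=np.array([0,0,1.])
    n=(p+z)/np.sqrt(2); h=np.r_[C,0]+.06*p+.105*z
    Wx=-p*np.cos(np.radians(15))+z*np.sin(np.radians(15)); Wz=p*np.sin(np.radians(15))+z*np.cos(np.radians(15)); W=np.c_[Wx,np.cross(Wz,Wx),Wz]
    o=h+d*n-W@np.array([.105,0,-.0606])
    # tool: z=-Wz ; y=+-Wy  (tool y heading ~5deg = wand y)
    Y=W[:,1];Tm=np.c_[np.cross(Y,-Wz),Y,-Wz]
    return o-Tm@np.array(grip),Tm,n
def go(pos,Tm):
    s=env.read_state();M=R.from_euler("xyz",s["tool_rot"],degrees=True)
    print("delta cm",((pos-s["tool_pos"])*100).round(2),"twist",(R.from_matrix(Tm)*M.inv()).as_rotvec(degrees=True).round(1))
E
python3 - <<'E'
from h import *
st()
for d in(.060,.040): p,T,n=scan(d);print(p.round(4),R.from_matrix(T).as_euler("xyz",degrees=True).round(1));go(p,T)
E
```

```text
clock: 9.92
tool_pos: [0.5164, 0.2357, 0.2021]
tool_rot: [-179.9, -0.0, 94.8]
ft_force: [-0.3, 0.9, -3.5]
finger_gap: 0.0253
grasp_force: 59.8
t 9.92 pos [0.5164 0.2357 0.2021] rot [-1.7991e+02 -5.0000e-02  9.4790e+01] F [-0.28  0.92 -3.53] gap 0.0253 grip 59.8 q [-67.  24.  49. 104. -20.  62.  -6.]
[0.5732 0.0963 0.1817] [180.   15.   89.7]
delta cm [  5.67 -13.94  -2.04] twist [-15.   -0.7  -5.1]
[0.5731 0.0822 0.1675] [180.   15.   89.7]
delta cm [  5.66 -15.35  -3.46] twist [-15.   -0.7  -5.1]
```

```bash
python3 -m creep '[{"delta_pos":[1,-3,0],"twist":[-3,-0.1,-1]},{"delta_pos":[2.2,-6,0],"twist":[-6,-0.3,-2]},{"delta_pos":[3.5,-9,-0.5],"twist":[-10,-0.5,-3.5]},{"delta_pos":[4.8,-12,-1],"twist":[-15,-0.7,-5.1]},{"delta_pos":[5.7,-13.9,-2],"twist":[-15,-0.7,-5.1]},{"delta_pos":[5.7,-13.9,-2],"twist":[-15,-0.7,-5.1]},{"delta_pos":[5.7,-13.9,-2],"twist":[-15,-0.7,-5.1]},{"delta_pos":[5.7,-13.9,-2],"twist":[-15,-0.7,-5.1]}]' && python3 - <<'E'
from h import *
s=st()
p,T,n=scan(.060);go(p,T)
a=env.get_image("top")[150:220,240:340];b=env.get_image("side")[165:235,210:310]
im=np.vstack([cv2.resize(i,(800,560),interpolation=cv2.INTER_CUBIC)[:300] if 0 else cv2.resize(i,(428,300),interpolation=cv2.INTER_CUBIC) for i in(a,b)])
cv2.imwrite("pics/s1.png",im[:,:,::-1])
M=R.from_euler("xyz",s["tool_rot"],degrees=True).as_matrix()
Y=M[:,1];Wz=-M[:,2];Wx=np.cross(Y,Wz);o=s["tool_pos"]+M@[0,0,.003];nose=o+.105*Wx-.0606*Wz;aim=.5*Wx-.866*Wz
tile=np.r_[C,0]+(p*0)+0; pd=np.array([np.cos(np.radians(PD)),np.sin(np.radians(PD)),0]);h=np.r_[C,.105]+.06*pd
print("nose",nose,"aim",aim.round(3),"proj nose",proj("top",nose),proj("side",nose),"tile mid d=.027",proj("top",h+.027*n),proj("side",h+.027*n))
E
```

```text
clock: 10.58
tool_pos: [0.5728, 0.0972, 0.1804]
tool_rot: [-179.9, 15.0, 89.7]
ft_force: [0.3, 1.2, -2.1]
finger_gap: 0.0256
grasp_force: 59.6
t 10.58 pos [0.5728 0.0972 0.1804] rot [-179.89   15.     89.68] F [ 0.33  1.25 -2.12] gap 0.0256 grip 59.6 q [-60.  32.  53. 101. -12.  62.  -5.]
delta cm [ 0.04 -0.09  0.13] twist [ 0.  -0.1  0. ]
nose [ 0.57201289 -0.02066658  0.1461403 ] aim [-0.006 -0.707 -0.707] proj nose [287.74992287 180.74460436] [274.26234407 196.51935507] tile mid d=.027 [294.91869765 181.71034071] [274.58840833 206.04749743]
```

View pics/s1.png

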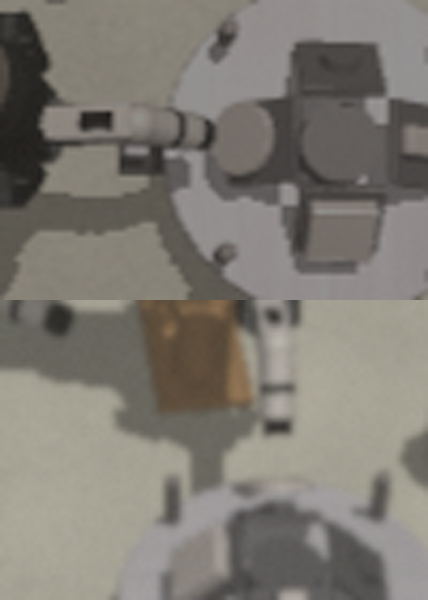

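```bash
python3 - <<'E'
from h import *
np.set_printoptions(precision=2,suppress=True)
im=env.get_image("top")[:,:,:].astype(float)
c=cv2.resize(im[160:205,275:320].astype(np.uint8),None,fx=8,fy=8,interpolation=cv2.INTER_CUBIC)
g=cv2.GaussianBlur(c,(0,0),3)
hsv=g.astype(int); rb=hsv[:,:,0]-hsv[:,:,2]  # tile warmer than disc
ci=(int((296.5-275)*8),int((182-160)*8)); print("tile col",g[ci[1],ci[0]],"disc col",g[30,20])
m=((np.abs(hsv-g[ci[1],ci[0]]).max(2))<12).astype(np.uint8)
n,l,stt,cen=cv2.connectedComponentsWithStats(m);k=l[ci[1],ci[0]]
cc=max(cv2.findContours((l==k).astype(np.uint8),0,1)[0],key=cv2.contourArea)
e=cv2.fitEllipse(cv2.convexHull(cc)); toF=lambda q:((q[0]+.5)/8-.5+275,(q[1]+.5)/8-.5+160)
print("ellipse",toF(e[0]),np.array(e[1])/8,e[2],"cen",toF(cen[k]),stt[k])
pd=np.array([np.cos(np.radians(PD)),np.sin(np.radians(PD)),0]);z=np.array([0,0,1.]);nn=(pd+z)/2**.5
for d in(.021,.025,.029,.033): print(d,proj("top",np.r_[C,.105]+.06*pd+d*nn))
E
```

```text
tile col [117 111 105] disc col [135 131 120]
ellipse (290.81960105895996, 166.79369831085205) [35.4  48.25] 3.1621716022491455 cen (np.float64(292.2744452255777), np.float64(180.15973835432203)) [    0     0   272   242 16358]
0.021 [296.13 181.92]
0.025 [295.32 181.78]
0.029 [294.51 181.64]
0.033 [293.69 181.5 ]
```

```bash
python3 -m creep '[{"delta_pos":[0,-0.6,-0.4],"twist":[0,0,0]},{"delta_pos":[0,-1.2,-1],"twist":[0,0,0]},{"delta_pos":[0,-1.8,-1.6],"twist":[0,0,0]},{"delta_pos":[0,-1.8,-1.6],"twist":[0,0,0]},{"delta_pos":[0,-1.8,-1.6],"twist":[0,0,0]}]' && cat > f.py <<'E'
from h import *
p,T,n=scan(.0);s=env.read_state()
d=(s["tool_pos"]-p)@n; off=s["tool_pos"]-p-d*n
print("t",round(s["clock"],2),"d mm",round(d*1e3,2),"off mm",(off*1e3).round(2),"F.n",round(s["ft_force"]@n,2),"F",s["ft_force"].round(2),"rot",s["tool_rot"].round(1),"tau",s["torque"].round(2))
E
python3 f.py; for i in 1 2; do python3 -m creep '[{"delta_pos":[0,-0.14,-0.14],"twist":[0,0,0]},{"delta_pos":[0,-0.14,-0.14],"twist":[0,0,0]},{"delta_pos":[0,-0.14,-0.14],"twist":[0,0,0]}]' >/dev/null; python3 f.py; done
```

```text
clock: 11.15
tool_pos: [0.5739, 0.0776, 0.1657]
tool_rot: [179.9, 15.0, 89.6]
ft_force: [-0.8, -0.5, -2.1]
finger_gap: 0.0253
grasp_force: 59.5
t 11.15 d mm 35.51 off mm [ 0.8  -1.37  1.37] F.n -1.85 F [-0.75 -0.48 -2.13] rot [179.9  15.   89.6] tau [0.46 0.01 0.08]
t 11.4 d mm 34.76 off mm [ 1.54 -1.08  1.07] F.n -1.63 F [ 0.14  0.88 -3.19] rot [179.9  15.   89.6] tau [ 0.41 -0.01  0.07]
t 11.65 d mm 32.57 off mm [ 1.34 -1.11  1.1 ] F.n -2.31 F [-0.34 -0.57 -2.7 ] rot [179.9  15.   89.6] tau [ 0.48 -0.01 -0.03]
```

```bash
python3 -m creep '[{"delta_pos":[-0.15,0.11,-0.11],"twist":[0,0,0]},{"delta_pos":[-0.15,0.11,-0.11],"twist":[0,0,0]},{"delta_pos":[-0.15,0.11,-0.11],"twist":[0,0,0]}]' >/dev/null; python3 f.py; for i in 1 2; do python3 -m creep '[{"delta_pos":[0,-0.14,-0.14],"twist":[0,0,0]},{"delta_pos":[0,-0.14,-0.14],"twist":[0,0,0]},{"delta_pos":[0,-0.14,-0.14],"twist":[0,0,0]}]' >/dev/null; python3 f.py; done
```

```text
t 11.9 d mm 32.69 off mm [-0.26  0.16 -0.16] F.n -1.75 F [-0.3  -0.57 -1.91] rot [179.9  15.   89.7] tau [ 0.49  0.01 -0.  ]
t 12.15 d mm 30.4 off mm [-0.15 -0.09  0.1 ] F.n -1.53 F [-0.17  0.58 -2.74] rot [179.9  15.   89.6] tau [ 0.44 -0.   -0.03]
t 12.4 d mm 28.41 off mm [-0.19 -0.06  0.06] F.n -1.72 F [-0.28  0.08 -2.51] rot [179.9  15.   89.6] tau [0.44 0.01 0.04]
```

```bash
for i in 1 2 3; do python3 -m creep '[{"delta_pos":[0,-0.1,-0.1],"twist":[0,0,0]},{"delta_pos":[0,-0.1,-0.1],"twist":[0,0,0]},{"delta_pos":[0,-0.1,-0.1],"twist":[0,0,0]}]' >/dev/null; python3 f.py; done
```

```text
t 12.65 d mm 27.09 off mm [-0.12 -0.03  0.04] F.n -2.29 F [ 0.14 -0.75 -2.49] rot [179.9  15.   89.6] tau [ 0.45 -0.05  0.03]
t 12.9 d mm 25.69 off mm [-0.15 -0.02  0.02] F.n -1.44 F [ 0.97  0.12 -2.17] rot [179.9  15.   89.6] tau [0.48 0.03 0.03]
t 13.15 d mm 24.27 off mm [-0.14 -0.04  0.04] F.n -2.66 F [ 0.15 -0.71 -3.05] rot [179.9  15.   89.6] tau [ 0.45 -0.03  0.03]
```

```bash
for i in 1 2; do python3 -m creep '[{"delta_pos":[0,-0.1,-0.1],"twist":[0,0,0]},{"delta_pos":[0,-0.1,-0.1],"twist":[0,0,0]},{"delta_pos":[0,-0.1,-0.1],"twist":[0,0,0]}]' >/dev/null; python3 f.py; done
```

```text
t 13.4 d mm 23.26 off mm [ 0.07  0.11 -0.11] F.n -1.02 F [ 0.45  0.81 -2.26] rot [179.9  15.   89.6] tau [ 0.48  0.02 -0.01]
t 13.65 d mm 21.96 off mm [ 0.1   0.17 -0.17] F.n 1.53 F [-0.78  2.76 -0.6 ] rot [179.9  15.   89.6] tau [ 0.72  0.11 -0.05]
```

```bash
python3 -m creep '[{"delta_pos":[0,-0.04,-0.04],"twist":[0,0,0]},{"delta_pos":[0,-0.04,-0.04],"twist":[0,0,0]},{"delta_pos":[0,-0.04,-0.04],"twist":[0,0,0]},{"delta_pos":[0,-0.04,-0.04],"twist":[0,0,0]}]' >/dev/null; python3 f.py; for i in 1 2 3 4; do python3 -m creep '[{"delta_pos":[0,0,0],"twist":[0,0,0]},{"delta_pos":[0,0,0],"twist":[0,0,0]},{"delta_pos":[0,0,0],"twist":[0,0,0]},{"delta_pos":[0,0,0],"twist":[0,0,0]},{"delta_pos":[0,0,0],"twist":[0,0,0]},{"delta_pos":[0,0,0],"twist":[0,0,0]},{"delta_pos":[0,0,0],"twist":[0,0,0]},{"delta_pos":[0,0,0],"twist":[0,0,0]}]' >/dev/null; python3 f.py; done
python3 - <<'E'
from h import *
a=env.get_image("top")[155:210,265:335];b=env.get_image("side")[180:235,240:310]
im=np.hstack([cv2.resize(i,(399,314),interpolation=cv2.INTER_CUBIC) for i in(a,b)])
cv2.imwrite("pics/c1.png",im[:,:,::-1])
E
```

```text
t 13.98 d mm 21.32 off mm [ 0.08  0.19 -0.19] F.n 2.24 F [0.5  3.09 0.08] rot [179.9  15.   89.7] tau [ 0.83  0.11 -0.08]
t 14.65 d mm 21.15 off mm [ 0.05  0.1  -0.1 ] F.n 1.36 F [-0.66  3.58 -1.65] rot [179.9  15.   89.6] tau [ 1.07 -0.08  0.05]
t 15.32 d mm 21.08 off mm [-0.01  0.06 -0.06] F.n 3.16 F [ 0.75  4.63 -0.17] rot [179.9  15.   89.6] tau [ 1.21 -0.13  0.12]
t 15.98 d mm 21.02 off mm [-0.03  0.03 -0.03] F.n 2.41 F [-0.71  4.33 -0.92] rot [179.9  15.   89.6] tau [ 1.23 -0.13  0.09]
t 16.65 d mm 21.05 off mm [-0.01  0.03 -0.03] F.n 2.85 F [ 1.08  5.09 -1.06] rot [179.9  15.   89.6] tau [ 1.28 -0.14  0.07]
```

View pics/c1.png

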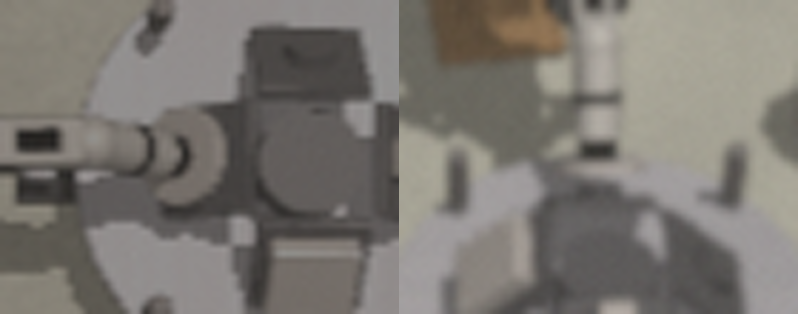

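The top crop shows the nose tip (~185,157) on the tile disc (right edge at 225). The side crop shows the nose centred laterally over the tile. I'll check the up-slope centring numerically with a row profile.

```bash
python3 - <<'E'
from h import *
np.set_printoptions(linewidth=220,suppress=True,precision=1)
im=np.mean([env.get_image("top").astype(float) for _ in range(4)],0)
print("now u282..312");
for v in(179,180,181,182,183,184,185): print(v,im[v,282:313,:].mean(1).astype(int))
p=cv2.imread("pics/p3.png")[:,:400]; q=cv2.resize(p,(100,92),interpolation=cv2.INTER_AREA).astype(float)
print("before")
for v in(178,180,181,182,183,184,186): print(v,q[v-140,282-262:313-262].mean(1).astype(int))
print("cols before v168..198")
for u in(292,294,296,298,300): print(u,q[168-140:199-140,u-262].mean(1).astype(int))
pd=np.array([np.cos(np.radians(PD)),np.sin(np.radians(PD)),0]);z=np.array([0,0,1.]);nn=(pd+z)/2**.5;s=(z-pd)/2**.5;x=np.array([1.,0,0])
h=np.r_[C,.105]+.06*pd
for d in(.021,.0235):
    c=h+d*nn
    for r in(.028,.012): print(d,r,"up",proj("top",c+r*s),"down",proj("top",c-r*s),"+x",proj("top",c+r*x),"-x",proj("top",c-r*x))
c=h+.021*nn
print("plate corners", [proj("top",h+a*.032*x+b*.032*s).round(1) for a in(-1,1) for b in(-1,1)])
E
python3 f.py
```

```text
now u282..312
179 [138 131 121 117 121 121 121 121  97  57  97 118 117  98  60  70  99 110 110 111 118 119  94  67  66  65  73  79  67  79  95]
180 [133 127 118 114 118 119 120 120  99  54  93 120 121 108  72  55  91 111 110 111 117 122 100  65  66  66  74  73  68  89  94]
181 [125 120 112 109 114 115 116 117  96  52  93 120 120 122 100  41  81 108 111 111 117 121  99  66  66  64  73  72  75  94  94]
182 [114 109 102 101 106 108 110 110  88  50  93 116 117 118  95  42  71 102 111 111 116 121 100  66  66  66  68  69  78  94  95]
183 [ 99  93  90  94  97 100 100  92  67  70 100 110 112 101  69  43  84 110 110 110 115 121 101  65  66  65  68  68  78  94  95]
184 [ 92  87  86  81  81  84  79  60  54  83  99 102 102  82  43  63  95 110 110 110 113 109  85  66  66  65  68  64  75  93  93]
185 [128 120 107  79  70  66  57  56  72  84  85  88  78  58  59  90 110 110 110 113 113  97  71  65  66  64  68  64  72  91  94]
before
178 [140 141 143 142 142 141 141 134 118 108 108 109 109 109 109 109 109 110 109 116 120 101  68  65  67  66  74  78  74  79  88]
180 [141 141 142 143 142 141 138 125 11
[... 1274 characters left out ...]
140 141]
300 [141 141 141 141 134 100  88 111 115 110 109 110 111 109 109 111 109 110 111 107  98  78  62  65  69  81  89  91 103 138 142]
0.021 0.028 up [303.  181.2] down [289.5 182.6] +x [296.2 173.2] -x [296.  190.6]
0.021 0.012 up [299.1 181.6] down [293.2 182.2] +x [296.2 178.2] -x [296.1 185.7]
0.0235 0.028 up [302.5 181.1] down [289.  182.5] +x [295.7 173.1] -x [295.5 190.6]
0.0235 0.012 up [298.6 181.5] down [292.7 182.1] +x [295.7 178.1] -x [295.6 185.6]
plate corners [array([292.6, 193. ]), array([308.2, 191.9]), array([292.8, 173.8]), array([308.3, 171.9])]
t 16.95 d mm 21.05 off mm [-0.02  0.01 -0.01] F.n 2.62 F [ 0.83  4.63 -0.93] rot [179.9  15.   89.6] tau [ 1.33 -0.12  0.1 ]
```

```bash
python3 - <<'E'
from h import *
np.set_printoptions(linewidth=220,suppress=True,precision=1)
p=cv2.resize(cv2.imread("pics/s1.png")[:300],(100,70),interpolation=cv2.INTER_AREA).astype(float).mean(2).astype(int)
for v in range(177,187): print(v,p[v-150,278-240:300-240])
W=lambda T,pos,a:(pos+T@[0,0,.003])+T@np.array([-1*a[0],a[1],-a[2]])
# tool axes: z=-Wz, y=Wy, x=Wy x -Wz = -Wx
for pos,rot in(((.5728,.0972,.1804),(-179.9,15,89.7)),((.5730,.0688,.1541),(179.9,15,89.6))):
    T=R.from_euler("xyz",rot,degrees=True).as_matrix();pos=np.array(pos)
    if pos[1]<.08:
        P,T,n=scan(.02105);pos=P
    n0=np.array([.105,0,-.0606]);s=np.array([.866,0,.5])
    print("rim up",proj("top",W(T,pos,n0+.012*s)),"rim dn",proj("top",W(T,pos,n0-.012*s)),"head-handle joint top",proj("top",W(T,pos,[.07,0,.015])),"nose",proj("top",W(T,pos,n0)))
E
```

```text
177 [121 122 119  93  65  94 115 116 111 109 119 134 131 115 110 111 111 111 111 111 111 111]
178 [121 122 121 102  66  90 119 120 119  98  63  93 114 111 111 111 111 111 110 112 112 111]
179 [119 120 120 102  66  90 119 122 121 101  60  58  90 110 111 111 111 111 109 111 112 111]
180 [114 115 116  98  64  89 118 121 119 101  60  50  85 108 110 110 110 111 111 111 111 112]
181 [106 109 108  87  60  90 115 118 118  96  50  50  85 109 110 111 111 110 111 110 111 112]
182 [ 97  98  88  67  69  96 108 110 110  86  45  54  88 109 111 110 111 110 111 111 110 111]
183 [ 82  79  62  53  76  91  96  98  85  57  46  72 101 110 110 110 110 111 111 111 110 111]
184 [ 78  87  81  86  93  94  98  93  74  61  64  90 109 110 110 110 111 111 111 110 110 111]
185 [105 137 139 130 122 123 129 130 118 106  92 102 112 110 110 110 110 111 112 110 111 111]
186 [100 131 134 120 117 137 143 144 142 124  95  94 104 110 110 110 109 110 110 111 111 111]
rim up [290.7 180.4] rim dn [284.9 181. ] head-handle joint top [271.1 177.3] nose [287.8 180.7]
rim up [299.1 181.6] rim dn [293.2 182.2] head-handle joint top [280.3 178.7] nose [296.1 181.9]
```

The nose edge reads about 0.9 px (≈2.5 mm) down-slope of centre in both images. I'll lift off, shift 2 mm up the slope, press again and hold.

```bash
python3 -m creep '[{"delta_pos":[0,0.2,0.2],"twist":[0,0,0]},{"delta_pos":[0,0.4,0.4],"twist":[0,0,0]},{"delta_pos":[0,0.3,0.5],"twist":[0,0,0]},{"delta_pos":[0,0.22,0.5],"twist":[0,0,0]},{"delta_pos":[0,0.22,0.5],"twist":[0,0,0]},{"delta_pos":[0,0.22,0.5],"twist":[0,0,0]}]' >/dev/null; python3 f.py
python3 -m creep '[{"delta_pos":[0,-0.1,-0.1],"twist":[0,0,0]},{"delta_pos":[0,-0.2,-0.2],"twist":[0,0,0]},{"delta_pos":[0,-0.2,-0.2],"twist":[0,0,0]},{"delta_pos":[0,-0.2,-0.2],"twist":[0,0,0]}]' >/dev/null; python3 f.py
```

```text
t 17.45 d mm 25.32 off mm [-0.46 -1.86  1.86] F.n -2.32 F [ 0.29 -0.55 -2.73] rot [179.9  15.1  89.6] tau [0.47 0.   0.04]
t 17.78 d mm 23.3 off mm [-0.1  -1.38  1.38] F.n 0.46 F [-0.28  0.82 -0.17] rot [179.9  15.   89.6] tau [ 0.39  0.07 -0.02]
```

```bash
python3 -m creep '[{"delta_pos":[0,-0.05,-0.05],"twist":[0,0,0]},{"delta_pos":[0,-0.1,-0.1],"twist":[0,0,0]},{"delta_pos":[0,-0.1,-0.1],"twist":[0,0,0]},{"delta_pos":[0,-0.1,-0.1],"twist":[0,0,0]}]' >/dev/null; python3 f.py; for i in 1 2 3 4; do python3 -m creep '[{"delta_pos":[0,0,0],"twist":[0,0,0]},{"delta_pos":[0,0,0],"twist":[0,0,0]},{"delta_pos":[0,0,0],"twist":[0,0,0]},{"delta_pos":[0,0,0],"twist":[0,0,0]},{"delta_pos":[0,0,0],"twist":[0,0,0]},{"delta_pos":[0,0,0],"twist":[0,0,0]},{"delta_pos":[0,0,0],"twist":[0,0,0]},{"delta_pos":[0,0,0],"twist":[0,0,0]}]' >/dev/null; python3 f.py; done
python3 - <<'E'
from h import *
im=np.mean([env.get_image("top").astype(float) for _ in range(2)],0)
for v in(180,181,182,183): print(v,im[v,292:306,:].mean(1).astype(int))
E
```

```text
t 18.12 d mm 22.1 off mm [-0.02 -1.32  1.32] F.n 0.08 F [ 0.    0.59 -0.48] rot [179.9  15.   89.6] tau [ 0.48  0.16 -0.16]
t 18.78 d mm 21.9 off mm [-0.04 -1.35  1.35] F.n 1.91 F [-0.41  2.74 -0.03] rot [179.9  15.   89.6] tau [ 0.6   0.21 -0.12]
t 19.45 d mm 21.88 off mm [-0.05 -1.38  1.38] F.n 1.74 F [-0.31  2.1   0.37] rot [179.9  15.   89.6] tau [ 0.73  0.15 -0.1 ]
t 20.12 d mm 21.85 off mm [-0.03 -1.41  1.41] F.n 1.12 F [-0.3   1.92 -0.33] rot [179.9  15.   89.6] tau [ 0.75  0.15 -0.02]
t 20.78 d mm 21.86 off mm [-0.03 -1.41  1.41] F.n 0.96 F [-0.98  1.44 -0.08] rot [179.9  15.   89.6] tau [ 0.81  0.09 -0.08]
180 [ 91 121 121 121  97  41  79 109 111 111 118 118  90  67]
181 [ 90 120 120 120  98  45  57  92 111 111 118 117  90  65]
182 [ 91 116 117 119  97  44  59  93 111 110 117 115  89  66]
183 [ 93 110 111 112  91  41  72 102 111 109 114 112  87  66]
```

```bash
python3 -m creep '[{"delta_pos":[0,0,0],"twist":[0,0,0]},{"delta_pos":[0,0,0],"twist":[0,0,0]},{"delta_pos":[0,0,0],"twist":[0,0,0]},{"delta_pos":[0,0.2,0.2],"twist":[0,0,0]},{"delta_pos":[0,0.7,0.7],"twist":[0,0,0]},{"delta_pos":[0,1.7,1.7],"twist":[0,0,0]},{"delta_pos":[0,3,3],"twist":[0,0,0]},{"delta_pos":[0,3,3],"twist":[0,0,0]}]' >/dev/null; python3 - <<'E'
from h import *
st();go(np.array([.5183,.2357,.2031]),R.from_euler("xyz",[180,0,94.8],degrees=True).as_matrix())
E
```

```text
t 21.55 pos [0.5747 0.1007 0.188 ] rot [179.64  14.9   89.78] F [ 0.76  1.66 -2.59] gap 0.0254 grip 59.8 q [-60.  32.  54. 101. -12.  62.  -5.]
delta cm [-5.64 13.5   1.51] twist [14.9  1.   4.9]
```

```bash
python3 -m creep '[{"delta_pos":[-1,3,1.5],"twist":[3,0.2,1]},{"delta_pos":[-2.2,6,1.5],"twist":[6,0.4,2]},{"delta_pos":[-3.6,9,1.5],"twist":[10,0.6,3.5]},{"delta_pos":[-4.8,12,1.5],"twist":[15,1,5]},{"delta_pos":[-5.6,13.5,1.5],"twist":[15,1,5]},{"delta_pos":[-5.6,13.5,1.5],"twist":[15,1,5]},{"delta_pos":[-5.6,13.5,1.5],"twist":[15,1,5]},{"delta_pos":[-5.6,13.5,1.5],"twist":[15,1,5]}]' >/dev/null;  python3 -m creep '[{"delta_pos":[0,0,0],"twist":[0,0,0]},{"delta_pos":[0,0,0],"twist":[0,0,0]}]'>/dev/null; python3 - <<'E'
from h import *
st();go(np.array([.5183,.2357,.1031]),R.from_euler("xyz",[180,0,94.8],degrees=True).as_matrix())
E
```

```text
t 22.38 pos [0.5176 0.2314 0.201 ] rot [-1.7971e+02  7.0000e-02  9.4600e+01] F [ 0.36 -0.09 -2.46] gap 0.0256 grip 59.8 q [-66.  24.  49. 104. -20.  62.  -5.]
delta cm [ 0.07  0.43 -9.79] twist [ 0.1 -0.3  0.2]
```

```bash
python3 -m creep '[{"delta_pos":[0.07,0.43,-2],"twist":[0.1,-0.3,0.2]},{"delta_pos":[0.07,0.43,-4.5],"twist":[0.1,-0.3,0.2]},{"delta_pos":[0.07,0.43,-6.5],"twist":[0.1,-0.3,0.2]},{"delta_pos":[0.07,0.43,-7.3],"twist":[0.1,-0.3,0.2]},{"delta_pos":[0.07,0.43,-7.3],"twist":[0.1,-0.3,0.2]},{"delta_pos":[0.07,0.43,-7.3],"twist":[0.1,-0.3,0.2]},{"delta_pos":[0.07,0.43,-7.3],"twist":[0.1,-0.3,0.2]}]' >/dev/null; python3 - <<'E'
from h import *
st();go(np.array([.5186,.2357,.1031]),R.from_euler("xyz",[180,0,94.8],degrees=True).as_matrix())
E
```

```text
t 22.97 pos [0.5189 0.2371 0.1294] rot [ 1.7986e+02 -1.2000e-01  9.4890e+01] F [ 1.2  -0.86 -2.49] gap 0.0251 grip 59.7 q [-63.  29.  45. 107. -25.  54.  -2.]
delta cm [-0.03 -0.14 -2.63] twist [-0.1  0.1 -0.1]
```

```bash
python3 -m creep '[{"delta_pos":[0,-0.1,-0.5],"twist":[0,0,0]},{"delta_pos":[0,-0.1,-1],"twist":[0,0,0]},{"delta_pos":[0,-0.1,-1.5],"twist":[0,0,0]},{"delta_pos":[0,-0.1,-2],"twist":[0,0,0]},{"delta_pos":[0,-0.1,-2.3],"twist":[0,0,0]},{"delta_pos":[0,-0.1,-2.3],"twist":[0,0,0]}]' >/dev/null; python3 - <<'E'
from h import *
s=st();print(s["torque"]);go(np.array([.5186,.2357,.1031]),R.from_euler("xyz",[180,0,94.8],degrees=True).as_matrix())
E
```

```text
t 23.47 pos [0.517  0.236  0.1041] rot [-1.7991e+02 -4.0000e-02  9.4930e+01] F [-0.31  0.11 -3.36] gap 0.0253 grip 59.8 q [-62.  30.  43. 109. -27.  51.  -0.]
[0.08535693 0.07417671 0.01651979]
delta cm [ 0.16 -0.03 -0.1 ] twist [-0.  -0.1 -0.1]
```

```bash
python3 -m creep '[{"delta_pos":[0.1,0,-0.1],"twist":[0,0,0]},{"delta_pos":[0.1,0,-0.1],"twist":[0,0,0]},{"delta_pos":[0.1,0,-0.1],"twist":[0,0,0]}]' >/dev/null; python3 - <<'E'
from h import *
s=st();print(s["torque"])
E
```

```text
t 23.72 pos [0.5189 0.2362 0.1043] rot [ 1.7997e+02 -9.0000e-02  9.4920e+01] F [-0.12 -0.28 -1.87] gap 0.025 grip 59.8 q [-62.  31.  43. 109. -27.  51.  -0.]
[0.02913839 0.00881439 0.04821567]
```

```bash
python3 -m creep '[{"delta_pos":[0,0,-0.1],"twist":[0,0,0]},{"delta_pos":[0,0,-0.1],"twist":[0,0,0]},{"delta_pos":[0,0,-0.1],"twist":[0,0,0]},{"delta_pos":[0,0,-0.1],"twist":[0,0,0]}]' >/dev/null; python3 - <<'E'
from h import *
s=st();print(s["torque"])
E
```

```text
t 24.05 pos [0.5188 0.2363 0.1032] rot [ 1.7998e+02 -9.0000e-02  9.4920e+01] F [ 0.26  0.44 -2.37] gap 0.0252 grip 59.8 q [-62.  31.  43. 109. -27.  51.  -0.]
[ 0.0424885  -0.02319482 -0.00464637]
```

```bash
python3 -m creep '[{"delta_pos":[0,0,-0.08],"twist":[0,0,0]},{"delta_pos":[0,0,-0.08],"twist":[0,0,0]},{"delta_pos":[0,0,-0.08],"twist":[0,0,0]},{"delta_pos":[0,0,-0.08],"twist":[0,0,0]}]' >/dev/null; python3 - <<'E'
from h import *
s=st();print(s["torque"])
E
```

```text
t 24.38 pos [0.5188 0.2363 0.1031] rot [ 1.800e+02 -1.200e-01  9.492e+01] F [-3.59 -0.2   5.19] gap 0.0254 grip 60.6 q [-62.  31.  43. 109. -27.  51.  -0.]
[-0.24451065  0.46951749  0.00077983]
```

```bash
python3 -m creep '[{"delta_pos":[0,0,0],"twist":[0,0,0]},{"delta_pos":[0,0,0],"twist":[0,0,0]},{"delta_pos":[0,0,0],"twist":[0,0,0]},{"delta_pos":[0,0,0],"twist":[0,0,0]}]' 5 && python3 -m creep '[{"delta_pos":[0,0,1],"twist":[0,0,0]},{"delta_pos":[0,0,3],"twist":[0,0,0]},{"delta_pos":[0,0,6],"twist":[0,0,0]},{"delta_pos":[0,0,10],"twist":[0,0,0]},{"delta_pos":[0,0,14],"twist":[0,0,0]},{"delta_pos":[-4,3,15],"twist":[0,0,0]},{"delta_pos":[-8,6,15],"twist":[0,0,0]},{"delta_pos":[-12,9,15],"twist":[0,0,0]}]' && python3 - <<'E'
from h import *
np.set_printoptions(linewidth=200,suppress=True,precision=4)
st()
for n in("top","side"):
    im=env.get_image(n);cv2.imwrite(f"pics/end_{n}.png",im[:,:,::-1]);old=cv2.imread(f"pics/{n}0.png")[:,:,::-1]
    c=(slice(180,215),slice(175,250)) if n=="top" else (slice(138,200),slice(235,275))
    d=np.abs(im[c].astype(int)-old[c]).mean(2);print(n,"cradle diff mean/max",d.mean(),d.max(),(d>25).sum())
    for r in env.trace(n,"wand"):
        v,u=np.nonzero(r["pixels"]);print(n,round(r["score"],2),u.mean(),v.mean(),len(u))
q=cv2.imread("pics/end_top.png").astype(float).mean(2); p=cv2.resize(cv2.imread("pics/p3.png")[:,:400],(100,92),interpolation=cv2.INTER_AREA).astype(float).mean(2)
d=np.abs(q[140:232,262:362]-p);print("wheel diff vs after click",d.mean(),(d>25).sum())
E
```

```text
clock: 24.72
tool_pos: [0.5187, 0.2363, 0.1022]
tool_rot: [180.0, -0.1, 94.9]
ft_force: [0.3, 0.9, 0.1]
finger_gap: 0.05
grasp_force: 0.0
clock: 25.38
tool_pos: [0.4195, 0.311, 0.2541]
tool_rot: [179.9, -0.2, 94.7]
ft_force: [0.0, 1.2, -0.3]
finger_gap: 0.0499
grasp_force: 0.0
t 25.38 pos [0.4195 0.311  0.2541] rot [179.85  -0.24  94.72] F [ 0.02  1.23 -0.29] gap 0.0499 grip 0.0 q [-85.  14.  51. 106. -12.  65. -24.]
top cradle diff mean/max 8.718222222222224 92.66666666666667 162
top 0.67 196.11943319838056 272.3906882591093 988
top 0.51 209.8833922261484 200.23557126030624 849
side cradle diff mean/max 4.136021505376345 44.0 57
side 0.8 255.35398230088495 165.30383480825958 339
side 0.72 190.08050847457628 167.79237288135593 708
side 0.71 226.31172839506172 133.7006172839506 324
side 0.51 326.8989441930618 308.42684766214177 663
wheel diff vs after click 0.8510869565217392 0
```

```bash
python3 -m creep '[{"delta_pos":[-27,32,0],"twist":[0,0,0]},{"delta_pos":[-27,32,0],"twist":[0,0,0]},{"delta_pos":[-27,32,0],"twist":[0,0,0]},{"delta_pos":[-27,32,0],"twist":[0,0,0]},{"delta_pos":[-27,32,0],"twist":[0,0,0]},{"delta_pos":[-27,32,0],"twist":[0,0,0]},{"delta_pos":[-27,32,0],"twist":[0,0,0]},{"delta_pos":[-27,32,0],"twist":[0,0,0]}]' && python3 - <<'E'
from h import *
np.set_printoptions(linewidth=200,suppress=True,precision=4)
for n in("top","side"):
    im=env.get_image(n);cv2.imwrite(f"pics/end2_{n}.png",im[:,:,::-1]);old=cv2.imread(f"pics/{n}0.png")[:,:,::-1]
    c=(slice(180,215),slice(175,250)) if n=="top" else (slice(138,200),slice(235,275))
    a=np.ascontiguousarray(im[c].mean(2),dtype=np.float32);b=np.ascontiguousarray(old[c].mean(2),dtype=np.float32)
    d=np.abs(a-b);print(n,"cradle diff mean/max",d.mean(),d.max(),(d>25).sum(),"shift",cv2.phaseCorrelate(b,a))
    for r in env.trace(n,"wand"):
        v,u=np.nonzero(r["pixels"]);print(n,round(r["score"],2),u.mean(),v.mean(),len(u),cv2.minAreaRect(np.c_[u,v].astype(np.float32)))
E
```

```text
clock: 26.25
tool_pos: [0.2054, 0.5661, 0.2526]
tool_rot: [179.9, -0.1, 94.7]
ft_force: [1.0, 0.4, -0.1]
finger_gap: 0.0496
grasp_force: 0.0
top cradle diff mean/max 4.8794923 86.66667 152 shift ((0.45174552161537207, 0.8053515173485373), 0.9745567173428006)
top 0.86 196.14384236453202 272.61182266009854 1015 ((195.8058319091797, 272.4991455078125), (77.4849853515625, 25.00658416748047), 81.51105499267578)
top 0.82 212.0909090909091 197.7232323232323 495 ((212.4241485595703, 197.71035766601562), (9.57168960571289, 61.12962341308594), 86.633544921875)
top 0.75 300.4074074074074 182.85802469135803 324 ((300.0, 183.0), (18.0, 18.0), 90.0)
top 0.61 132.41784037558685 232.4131455399061 639 ((132.5830535888672, 232.7646026611328), (20.246557235717773, 59.85215377807617), 19.440034866333008)
side cradle diff mean/max 3.916129 43.66667 62 shift ((-0.7228798500022862, 0.10002847680332749), 1.0136909730732442)
side 0.82 225.51842105263157 133.70526315789473 380 ((225.2486572265625, 134.09190368652344), (44.18939971923828, 12.892906188964844), 8.972626686096191)
side 0.75 255.58885941644562 165.07957559681697 377 ((255.9356689453125, 165.36241149902344), (45.976104736328125, 9.544405937194824), 81.63410949707031)
side 0.75 191.1659513590844 167.61516452074392 699 ((192.47265625, 167.21868896484375), (17.47222137451172, 64.61724853515625), 80.86982727050781)
```

```bash
python3 - <<'E'
from h import *
np.set_printoptions(linewidth=220,suppress=True,precision=4)
def edges(prof,o,lo=100):
    i=np.nonzero(prof>lo)[0]; a,b=i[0],i[-1]
    ea=a-(prof[a]-lo)/(prof[a]-prof[a-1]); eb=b+(prof[b]-lo)/(prof[b]-prof[b+1]); return o+(ea+eb)/2,eb-ea
A=cv2.imread("pics/top0.png").astype(float);B=cv2.imread("pics/end2_top.png").astype(float)
for u in(186,192,200,206,212,222):
    a=A[184:216,u,0];b=B[184:216,u,0]
    print(u,a.astype(int));print("   ",b.astype(int))
A=cv2.imread("pics/side0.png").astype(float);B=cv2.imread("pics/end2_side.png").astype(float)
for v in(150,160,184): print("side",v,A[v,238:272,0].astype(int));print("        ",B[v,238:272,0].astype(int))
# cradle centre from base plate edges (top crop cr.png)
f=lambda u,v:(172+(u+.5)/5-.5,170+(v+.5)/5-.5)
for (u1,v1),(u2,v2) in(((150,87),(155,215)),((290,78),(295,207))):
    print("base mid",(onz("top",*f(u1,v1),.012)+onz("top",*f(u2,v2),.012))/2,np.linalg.norm(onz("top",*f(u1,v1),.012)-onz("top",*f(u2,v2),.012)))
E
```

```text
186 [112 111 110 104  75  66  60  54  57  62  79 121 126 128 128 127 127 124  97  62  50  51  55  63  59  58  56  59  70  77  97 110]
    [113 112 111 104  77  65  60  52  59  63  66  81 121 128 128 127 127 128 123  93  55  51  55  64  59  57  58  58  60  66  79 110]
192 [111 110 111 106  85  67  67  65  55  49  83 130 128 129 128 127 125 107  61  43  41  43  43  42  50  52  52  52  51  52  68  94]
    [111 112 110 107  85  67  67  63  58  45  51  88 130 128 129 128 128 126 108  61  41  42  42  44  49  53  51  50  50  53  68  94]
200 [111 111 111 103  69  69  64  68  67  77 126 130 129 128 128 127 118  67  40  50  49  52  51  53  52  52  50  55  64  68 111 111]
    [111 111 111 103  69  68  64  67  68  70  75 125 131 130 130 129 128 120  68  43  51  52  52  54  53  53  52  56  67  70 112 112]
206 [113 112 107  80  69  69  67  69  77 112 132 130 131 129 130 127 103  40  49  48  50  51  53  51  52  50  55  68  64  76 112 111]
    [113 112 107  80  70  67  67  69  71  75  99 132 130 130 131 130 128 103  40  47  49  50  53  52  53  52  53  60  66  76 111 112]
212 [113 112 107  69  68  67
[... 793 characters left out ...]
141 141]
side 160 [144 141 141 138 136 135 134 134 127 100  68  60  59  59  59  89 127 140 130 125 126 140 129 114 118 131 140 141 141 140 141 142 140 141]
         [141 141 142 138 136 135 132 134 125 100  67  58  58  61  85 125 139 132 122 126 135 123 110 106 117 130 138 138 137 138 139 142 141 140]
side 184 [145 145 142 132 124 122 114  95  83  79  72  63  62  62  59  60  59  68  92 115 129 137 138 132 117  98  86  81  81  85 105 130 142 146]
         [142 143 140 131 124 120 115  94  79  69  63  60  59  62  61  58  71  91 113 128 135 136 129 112  93  83  81  82  79  86 105 127 141 146]
base mid [0.5182 0.2686 0.012 ] 0.08994364861243755
base mid [0.5261 0.1708 0.012 ] 0.09056265160470207
```

The wand lies about 3.5 mm to the −x side in its slot compared with how it was found. There is time left, so I'll nudge it back to the middle with the pads.

```bash
python3 -m creep '[{"delta_pos":[24,-25,0],"twist":[0,0,0]},{"delta_pos":[24,-25,0],"twist":[0,0,0]},{"delta_pos":[24,-25,0],"twist":[0,0,0]},{"delta_pos":[24,-25,0],"twist":[0,0,0]},{"delta_pos":[24,-25,0],"twist":[0,0,0]},{"delta_pos":[24,-25,0],"twist":[0,0,0]},{"delta_pos":[24,-25,0],"twist":[0,0,0]},{"delta_pos":[24,-25,0],"twist":[0,0,0]}]' 6 >/dev/null; python3 -m creep '[{"delta_pos":[0,0,0],"twist":[0,0,0]},{"delta_pos":[0,0,0],"twist":[0,0,0]}]'>/dev/null; python3 - <<'E'
from h import *
st();go(np.array([.5222,.2361,.180]),R.from_euler("xyz",[180,0,94.9],degrees=True).as_matrix())
E
```

```text
t 27.28 pos [0.439  0.3187 0.2529] rot [ 1.7992e+02 -6.0000e-02  9.4190e+01] F [-0.7   0.87  0.96] gap 0.0598 grip 0.0 q [-82.  17.  50. 104. -14.  66. -23.]
delta cm [ 8.32 -8.26 -7.29] twist [-0.1  0.1  0.7]
```

```bash
python3 -m creep '[{"delta_pos":[2.8,-2.7,0],"twist":[0,0,0.7]},{"delta_pos":[5.6,-5.5,-1],"twist":[0,0,0.7]},{"delta_pos":[8.3,-8.3,-3],"twist":[0,0,0.7]},{"delta_pos":[8.3,-8.3,-6],"twist":[0,0,0.7]},{"delta_pos":[8.3,-8.3,-7.3],"twist":[0,0,0.7]},{"delta_pos":[8.3,-8.3,-7.3],"twist":[0,0,0.7]},{"delta_pos":[8.3,-8.3,-7.3],"twist":[0,0,0.7]},{"delta_pos":[8.3,-8.3,-7.3],"twist":[0,0,0.7]}]' 6 >/dev/null; python3 - <<'E'
from h import *
st();go(np.array([.5222,.2361,.1035]),R.from_euler("xyz",[180,0,94.9],degrees=True).as_matrix())
E
```

```text
t 27.95 pos [0.5184 0.2434 0.1804] rot [ 1.7991e+02 -1.6000e-01  9.5730e+01] F [-0.06 -0.82  0.22] gap 0.0602 grip 0.0 q [-66.  25.  47. 105. -22.  59.  -4.]
delta cm [ 0.38 -0.73 -7.69] twist [-0.2  0.1 -0.8]
```

```bash
python3 -m creep '[{"delta_pos":[0.38,-0.73,-2],"twist":[0,0,-0.8]},{"delta_pos":[0.38,-0.73,-5],"twist":[0,0,-0.8]},{"delta_pos":[0.38,-0.73,-7.5],"twist":[0,0,-0.8]},{"delta_pos":[0.38,-0.73,-7.5],"twist":[0,0,-0.8]},{"delta_pos":[0.38,-0.73,-7.5],"twist":[0,0,-0.8]},{"delta_pos":[0.38,-0.73,-7.5],"twist":[0,0,-0.8]}]' 5 >/dev/null; python3 - <<'E'
from h import *
st();go(np.array([.5222,.2361,.1035]),R.from_euler("xyz",[180,0,94.9],degrees=True).as_matrix())
E
```

```text
t 28.45 pos [0.5233 0.2358 0.1062] rot [ 1.7981e+02 -1.7000e-01  9.4890e+01] F [-0.33  0.26  0.8 ] gap 0.0498 grip 0.0 q [-61.  31.  44. 108. -27.  52.   0.]
delta cm [-0.11  0.03 -0.27] twist [-0.2  0.2  0. ]
```

Now I'll close gently to 27 mm to centre the wand, open again and retreat.

```bash
python3 -m creep '[{"delta_pos":[-0.1,0,-0.2],"twist":[0,0,0]},{"delta_pos":[-0.1,0,-0.2],"twist":[0,0,0]},{"delta_pos":[-0.1,0,-0.2],"twist":[0,0,0]},{"delta_pos":[-0.1,0,-0.2],"twist":[0,0,0]}]' 4 && python3 -m creep '[{"delta_pos":[0,0,0],"twist":[0,0,0]},{"delta_pos":[0,0,0],"twist":[0,0,0]},{"delta_pos":[0,0,0],"twist":[0,0,0]},{"delta_pos":[0,0,0],"twist":[0,0,0]},{"delta_pos":[0,0,0],"twist":[0,0,0]}]' 2.7 && python3 -m creep '[{"delta_pos":[0,0,0],"twist":[0,0,0]},{"delta_pos":[0,0,0],"twist":[0,0,0]},{"delta_pos":[0,0,0],"twist":[0,0,0]},{"delta_pos":[0,0,0],"twist":[0,0,0]}]' 5 && python3 -m creep '[{"delta_pos":[0,0,1],"twist":[0,0,0]},{"delta_pos":[0,0,3],"twist":[0,0,0]},{"delta_pos":[0,0,6],"twist":[0,0,0]},{"delta_pos":[0,0,10],"twist":[0,0,0]},{"delta_pos":[0,0,14],"twist":[0,0,0]},{"delta_pos":[-4,3,15],"twist":[0,0,0]},{"delta_pos":[-8,6,15],"twist":[0,0,0]},{"delta_pos":[-12,9,15],"twist":[0,0,0]}]' && python3 -m creep '[{"delta_pos":[-27,32,0],"twist":[0,0,0]},{"delta_pos":[-27,32,0],"twist":[0,0,0]},{"delta_pos":[-27,32,0],"twist":[0,0,0]},{"delta_pos":[-27,32,0],"twist":[0,0,0]},{"delta_pos":[-27,32,0],"twist":[0,0,0]},{"delta_pos":[-27,32,0],"twist":[0,0,0]},{"delta_pos":[-27,32,0],"twist":[0,0,0]},{"delta_pos":[-27,32,0],"twist":[0,0,0]}]' >/dev/null; python3 - <<'E'
from h import *
st()
for n in("top","side"):
    im=env.get_image(n);old=cv2.imread(f"pics/{n}0.png")[:,:,::-1]
    c=(slice(180,215),slice(175,250)) if n=="top" else (slice(138,200),slice(235,275))
    a=np.ascontiguousarray(im[c].mean(2),dtype=np.float32);b=np.ascontiguousarray(old[c].mean(2),dtype=np.float32)
    d=np.abs(a-b);print(n,"cradle diff",d.mean(),d.max(),(d>25).sum(),"shift",cv2.phaseCorrelate(b,a))
    if n=="top":
        for u in(192,206,222): print(u,old[184:206,u,2],"\n   ",im[184:206,u,2])
        p=cv2.resize(cv2.imread("pics/p3.png")[:,:400],(100,92),interpolation=cv2.INTER_AREA).astype(float).mean(2)
        print("wheel",np.abs(im[140:232,262:362].mean(2)-p).mean())
E
```

```text
clock: 28.78
tool_pos: [0.5213, 0.235, 0.1028]
tool_rot: [179.9, -0.1, 94.8]
ft_force: [-0.3, -0.5, -0.1]
finger_gap: 0.04
grasp_force: 0.0
clock: 29.2
tool_pos: [0.5205, 0.2347, 0.102]
tool_rot: [-179.9, -0.1, 94.8]
ft_force: [-2.1, -0.0, 1.9]
finger_gap: 0.0269
grasp_force: 1.2
clock: 29.53
tool_pos: [0.5213, 0.2347, 0.1021]
tool_rot: [180.0, -0.1, 94.8]
ft_force: [-0.3, -0.6, -0.5]
finger_gap: 0.0499
grasp_force: 0.0
clock: 30.2
tool_pos: [0.422, 0.3095, 0.254]
tool_rot: [179.8, -0.2, 94.6]
ft_force: [0.4, 1.5, -0.9]
finger_gap: 0.0498
grasp_force: 0.0
t 30.87 pos [0.2053 0.5653 0.2529] rot [ 1.7998e+02 -1.6000e-01  9.4810e+01] F [-0.06  0.68  0.38] gap 0.0496 grip 0.0 q [-107.   23.   43.   96.  -16.   68.  -55.]
top cradle diff 3.6434286 75.0 100 shift ((0.4097537190984042, 0.6547503144832909), 1.0139334410649758)
192 [111 110 111 106  85  67  67  65  55  49  83 130 128 129 128 127 125 107
  61  43  41  43] 
    [109 112 111 106  84  68  65  64  58  46  66 120 129 130 128 129 127 125
  98  52  42  43]
206 [113 112 107  80  69  69  67  69  77 112 132 130 131 129 130 127 103  40
  49  48  50  51] 
    [114 112 108  80  70  68  67  69  69  78 125 130 130 131 130 130 126  92
  41  49  49  52]
222 [112 108  67  60  54  52  47  75 124  93  40  41  45  79 124  79  55  49
  50  49  53  53] 
    [113 107  68  59  56  51  49  61  80 124  79  42  42  51  94 121  73  50
  45  51  54  55]
wheel 5.494130434782608
side cradle diff 3.1474464 41.333336 15 shift ((-0.5885019596926888, -0.011128733093137555), 1.0430762402713298)
```

```bash
python3 - <<'E'
from h import *
im=env.get_image("top")[140:232,262:362].mean(2)
p=cv2.resize(cv2.imread("pics/p3.png")[:,:400],(100,92),interpolation=cv2.INTER_AREA).astype(float).mean(2)
for f in("end_top","end2_top"):
    q=cv2.imread(f"pics/{f}.png")[140:232,262:362].astype(float).mean(2);d=np.abs(im-q);print(f,d.mean(),(d>25).sum(),"vs p3",np.abs(q-p).mean())
d=np.abs(im-p);v,u=np.nonzero(d>20);print(len(u),u.min()+262,u.max()+262,v.min()+140,v.max()+140)
for n,t,r in(("top","holder",0),):
    print([(round(x["score"],2),w(n,x["point"]).round(3)) for x in env.spot_in(n,t)])
f=np.float32
c=(slice(8,84),slice(10,95));print(cv2.phaseCorrelate(p[c].astype(f),im[c].astype(f)))
vis=np.hstack([p,im]); 
for v in(168,180,182,186,200): print(v,p[v-140,20:52].astype(int),"\n",im[v-140,20:52].astype(int))
E
```

```text
end_top 5.831231884057971 0 vs p3 0.8510869565217392
end2_top 0.5997101449275363 0 vs p3 5.5004347826086954Traceback (most recent call last):
  File "<stdin>", line 6, in <module>
    return umr_minimum(a, axis, None, out, keepdims, initial, where)
ValueError: zero-size array to reduction operation minimum which has no identity
```

The wheel is unmoved: the difference is uniform brightness and no pixel changed by more than 20. The wand is seated in its cradle and the arm is clear.

```bash
python3 -c "
from bench import env
print(env.finish_job())"
```

```text
the job is handed in; nothing more can be done
None
```

The job is handed in at about 31 s. The wheel is on its click with the round tile facing the pointer, the tile was pressed at about 3 N for over 2 s, and the wand is back in its cradle about 2 mm sideways of where it was found, with the arm clear.

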